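# Right the toppled tub and stack it in the counter rack

### The job

A tall lidded tub has toppled over on the shop counter. Stand it upright on its feet on the counter and let go of it; then take it again by the sides that the rack leaves free and stack it gently in the rack, on top of the low tub whose lid has corner recesses (not the one with a knob), with all four feet fully down in the recesses. Leave the low tubs in their bays and do not push about or knock over the other things on the counter.

Things in the scene. Friction and masses are not known exactly. Their poses are not given: they have to be found in the camera images.
- tub_mid (a point): Centre of the tall tub to be righted and stacked: white plastic, grey lid, flat sides, 62 (own x) x 54 (own y) x 86 mm (own z, feet to lid), so 43 mm from either end; 0.25 to 0.42 kg. At the start it lies on its +x side on the bare counter, -x side up, own z (towards the lid) pointing more or less towards the robot.
- tub_sole (a point): Centre of the tall tub's four feet, at the level of their undersides (same axes). Feet 10 x 10 mm, 8 mm tall, centred at x = +-19.5, y = +-15.5 mm. The centre of mass is low, about 26 mm above this point: with its feet's edge on the counter the tub drops upright by itself, when let go, once it leans less than about 35 degrees.
- mate_lid (a point): Centre of the lid's top of the low tub that receives the tall one: white, grey lid, 62 (own x) x 54 (own y) x 60 mm, z up; loose, 0.36 to 0.59 kg. Stands in one of the rack's two bays (either), its 54 mm width between the walls. With the feet home the tall tub's centre is 38 mm above this point, 43 mm if they stand on top of the lid; either way round will do.
- mate_recess (a point): One of the four recesses in that lid, at the level of the lid's top, at own x = +19.5, y = +15.5 mm from its centre; the others lie at x = +-19.5, y = +-15.5 mm. Square, 13 x 13 mm, edges chamfered 1 mm, 5 mm deep: 1.5 mm of play round each foot.
- knobbed_mid (a point): Centre (half-way up) of the other low tub, same 62 x 54 x 60 mm body, but a flat lid with a round knob (22 mm across, 18 mm high); it stands in the other bay and is to be left there.
- rack_base (a point): Plywood rack fixed to the counter: centre of its floor, 4 mm above the counter. Three upright walls along own x, 6 mm thick, 90 mm long, 136 mm high, at own y = -72, 0, +72 mm: two bays 66 mm wide, open on top and at both x ends. The stacked tub's lid ends up 145 mm above the counter; its y sides are 6 mm from the walls (no room for a finger), its x sides free.
- tin: Bystander: tin can, 66 mm across, 95 mm tall, upright; origin at the centre of its underside.
- ink: Bystander: small dark ink bottle, 30 mm across, 65 mm tall, upright, between the rack and the toppled tub, nearer the robot; origin at the centre of its underside.
- oil: Bystander: amber oil bottle, 60 mm across, 170 mm tall, upright; origin at the centre of its underside.
- pot: Bystander: empty grey plastic pot, 72 mm across, 100 mm tall, upright; origin at the centre of its underside.
- carton: Bystander: flat cardboard carton, 60 (x) x 150 (y) x 40 mm; origin at the centre of its underside.
Things that resemble listed ones, but are neither listed nor needed, are in the scene too. What is shaped like the part that bears mate_lid but brown, green or orange is not meant.

How it is judged:
By the outcome, as a careful person would: the job done as asked, in the order asked, and still so for the second after the job is handed in, with the robot touching nothing.
It also fails if it takes over 72 s, if anything falls off the work surface, if the arm or the gripper's body presses on something with over 40 N, if the wrist force passes 120 N, or if a joint passes its speed limit or range.

### The arm

A 6-joint arm with a two-finger parallel gripper is mounted at the origin on the work surface. World frame = base frame: x ahead of the robot, y to its left, z up, the work surface at z = 0. Lengths are in m, angles in rad, forces in N, time in s.
With the tool pointing down it reaches from about 0.35 to 0.775 m from the base axis. Payload 7.3 kg.
Tool frame: the origin (TCP) lies midway between the tips of the shut fingers; the grasp point (between the pads) lies 19 mm behind it; z points along the fingers, y is the direction in which the jaws open and shut (so a half turn about z gives the same grasp; the last joint's range is limited). The gripper opens to 92 mm and grips with 3 to 60 N. Pads are 19 mm wide; open, the fingers measure 130 mm over their backs; the gripper's body (75 mm by 190 mm) begins 47 mm behind the grasp point.
Start: joints at [-1.264, 0.342, 1.524, -0, 1.275, -0.146], TCP at [0.23, -0.472, 0.227] pointing down, gripper open.
Joint ranges: [-2.53, 2.53], [-0.77, 2.02], [0.04, 2.7], [-1, 4.14], [0.28, 2.66], [-3.11, 3.11]. Speed limits (rad/s): [2.57, 2.57, 3.14, 3.14, 3.14, 3.14].

### API

Orientations are given as [roll, pitch, yaw] about the fixed x, y, z axes, in that order (R = Rz(yaw) Ry(pitch) Rx(roll)).
In Python, from cell import status, eyes, job gives the robot as it stands.
- The arm moves only by the tool jog_arm, never from a script. Its argument "series" is a list of rows, each a list of 3 entries, a list of its own where there are three numbers: the gripper command: -1 is shut, 1 is fully open, values between are in proportion, then the shift along the tool's x, y, z in m, then the turn, a rotation vector about the tool's x, y, z in rad. In form: [[grip, [x, y, z], [ax, ay, az]], ...]. A call has 1 to 12 rows; each row is the pose to reach, as a shift and turn from the pose commanded when the call began, along the tool's axes at that moment; what a row does not reach only later rows make up. A row lasts 1/12 s, in which the tool goes at most 41.7 mm and 7.16 degrees, less where a joint would pass 70% of its speed; a pose out of reach is approached as far as the arm can. A call with a gripper value outside its range is refused whole. The fingers move at their own pace and stop on an object; "squeeze" is the grip in N (left out, the last holds). Time passes only in rows, so rows that repeat a pose let the fingers close. It gives the time, the measured TCP pose, the force and the opening at its end, in the units of the state.
- status.observe(): the state, without advancing time (a new reading comes with each control period).
- eyes.read_camera(name): name is "scene" or "top"; returns a dict with "img" (400x640x3 uint8, red, green, blue), "range_z" (400x640 float32, m along the optical axis (not along the pixel's ray), 0 where there is no reading), "camera_matrix" (3x3 intrinsics, pixels), "T" (4x4, takes a point from camera to world coordinates). Camera axes: x right, y down, z forward; pixel columns grow to the right and rows downward; lengths in m; the calibration is good to about 2 mm. A picture is of the moment at which its call begins.
- job.hand_in(): hands the job in, once; it reports no verdict.
The state is a dict: "time": time; "qpos": joint angles; "qvel": joint speeds; "joint_efforts": joint torques, N m; "tool_pos": TCP position; "tool_rot": TCP orientation; "contact_force": force on the tool from outside, world axes, zero at the start; "torque": the same for the moment, N m; "opening": finger opening in m.
Only numpy, scipy, OpenCV 4.12 (cv2) and the standard library are available. Lean on these libraries where they do the work, as an engineer would, in place of code of your own. Each camera call takes 0.05 s, during which the arm holds its last target.

## Working session

There is one attempt and no reset: what is moved stays moved. The work goes in short steps, Python scripts to look and compute and a tool call to move; the robot and the scene stay as the last step left them, time stands still between calls to the robot, and variables do not carry over. Pictures are saved under pics/ and viewed, and the job is handed in when it is done.

Besides the shell and the picture viewer there is one more tool, called after "Request:" by a JSON object that holds its "op" and its "data", one argument or row to a line. jog_arm: Moves the arm, as the interface text tells. Its arguments: {"type":"object","properties":{"series":{"type":"array","items":{"type":"array"}},"squeeze":{"type":"number"}},"required":["series"]}

```bash
ls; mkdir -p pics; python3 - <<'E'
from cell import status, eyes, job
import cv2
print(status.observe())
for n in ("scene","top"):
    c=eyes.read_camera(n); cv2.imwrite(f"pics/{n}0.png",c["img"][:,:,::-1]); print(n,c["camera_matrix"].tolist(),c["T"].round(4).tolist())
E
```

```text
pics
{'time': 0.0, 'qpos': array([-1.26399752e+00,  3.42723014e-01,  1.52502547e+00, -2.69029780e-05,
        1.27542095e+00, -1.45995490e-01]), 'qvel': array([-2.96631248e-05, -6.41376688e-04,  1.96177397e-04, -1.12491413e-03,
        1.16517291e-04,  1.33875188e-03]), 'joint_efforts': array([-2.98167324e-03, -4.31255329e+01, -2.44222283e+01,  7.13517889e-02,
        5.58763300e-02, -1.34860634e-04]), 'tool_pos': array([ 0.22956355, -0.47168319,  0.22604188]), 'tool_rot': array([-3.14002890e+00, -2.03934095e-04,  4.52801990e-01]), 'contact_force': array([0.16827274, 0.19695747, 0.07206732]), 'torque': array([-0.02053986,  0.04520254,  0.00826715]), 'opening': 0.09176406534030308}
scene [[448.0360742586664, 0.0, 319.95642751059705], [0.0, 448.0360742586664, 202.7772283577327], [0.0, 0.0, 1.0]] [[-0.8159, 0.474, -0.331, 0.9094], [0.5779, 0.6525, -0.4901, 0.4033], [-0.0163, -0.5912, -0.8064, 0.8311], [0.0, 0.0, 0.0, 1.0]]
top [[476.0309784035193, 0.0, 315.83921146570185], [0.0, 476.0309784035193, 200.2582682541988], [0.0, 0.0, 1.0]] [[0.0221, -0.9985, 0.0504, 0.5321], [-0.9996, -0.0228, -0.0135, -0.0354], [0.0146, -0.0501, -0.9986, 1.2249], [0.0, 0.0, 0.0, 1.0]]
```

View pics/scene0.png

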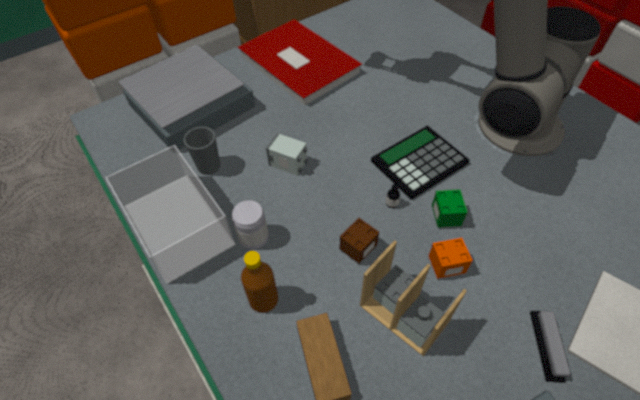

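View pics/top0.png

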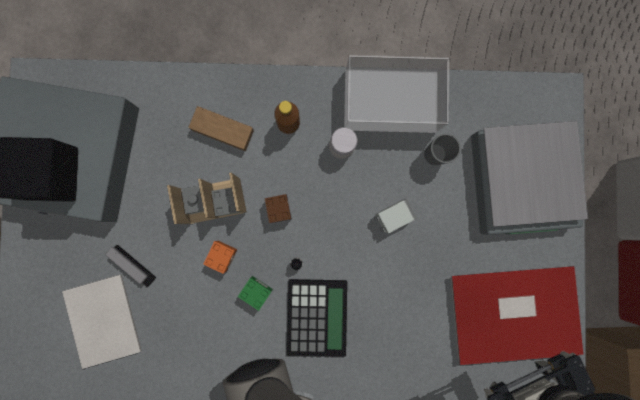

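```bash
cat > h.py <<'E'
import numpy as np, cv2
from cell import status, eyes, job
def cam(n):
    c=eyes.read_camera(n); K=c["camera_matrix"];T=c["T"];d=c["range_z"]
    v,u=np.mgrid[0:400,0:640]
    P=np.stack([(u-K[0,2])/K[0,0]*d,(v-K[1,2])/K[1,1]*d,d],-1)@T[:3,:3].T+T[:3,3]
    P[d<=0]=np.nan
    return c,P
def crop(c,u0,v0,u1,v1,name,s=None):
    im=c["img"][v0:v1,u0:u1,::-1]; s=s or min(800/(u1-u0),600/(v1-v0))
    cv2.imwrite("pics/"+name+".png",cv2.resize(im,None,fx=s,fy=s,interpolation=cv2.INTER_CUBIC))
E
python3 - <<'E'
from h import *
t,P=cam("top"); s,S=cam("scene")
np.savez("/tmp/c0.npz",t=P,s=S,ti=t["img"],si=s["img"])
crop(t,155,160,305,270,"t_rack"); crop(t,360,180,440,250,"t_tub"); crop(s,340,220,500,360,"s_rack"); crop(s,250,120,320,180,"s_tub")
E
```

```text
(no output)
```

View pics/t_rack.png

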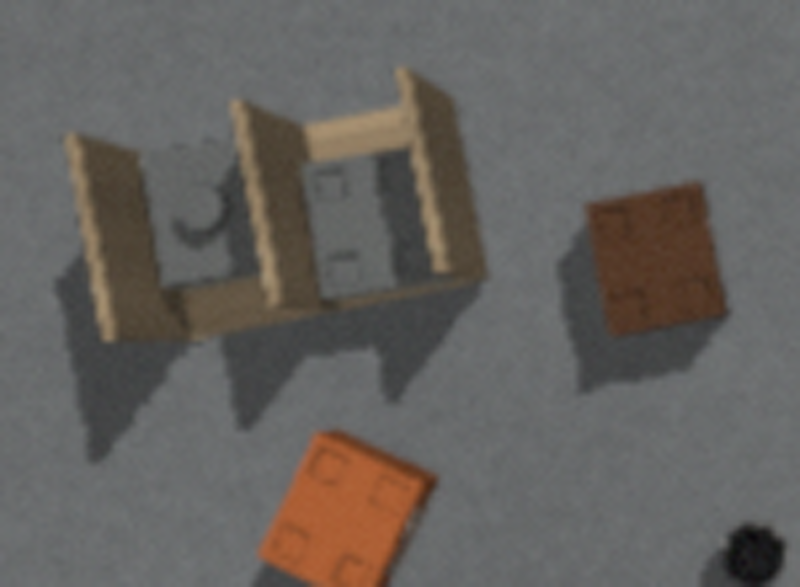

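View pics/t_tub.png

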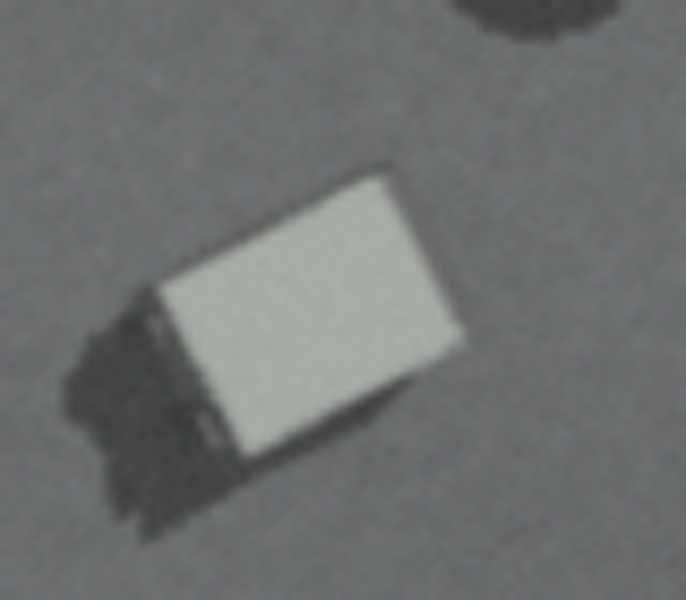

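View pics/s_rack.png

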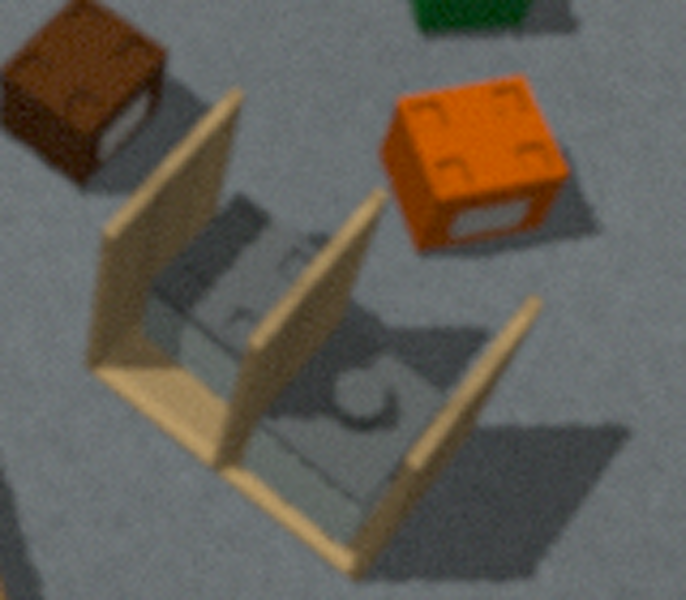

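View pics/s_tub.png

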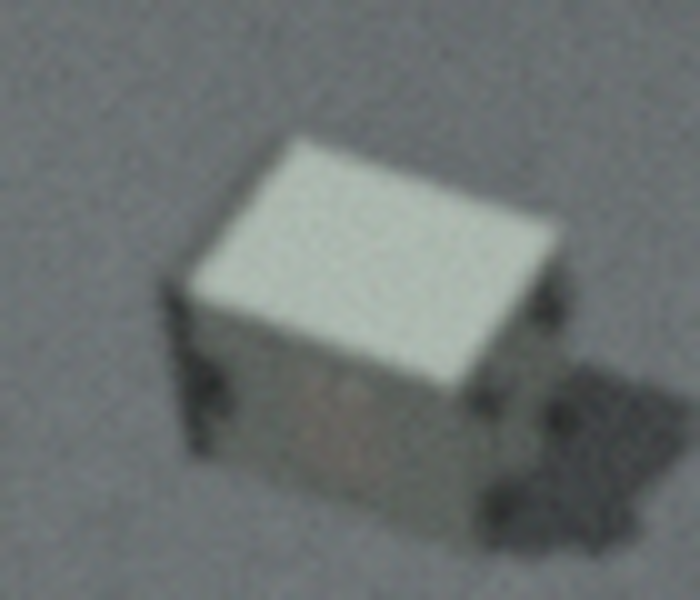

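```bash
python3 - <<'E'
from h import *
z=np.load("/tmp/c0.npz")
for k in "ts":
    P=z[k]; 
    u0,v0,u1,v1=((365,190,430,245) if k=="t" else (255,125,320,185))
    Z=P[v0:v1,u0:u1,2]
    a=np.clip(np.nan_to_num(Z)/0.07,0,1)*255
    cv2.imwrite(f"pics/d_{k}.png",cv2.resize(cv2.applyColorMap(a.astype(np.uint8),cv2.COLORMAP_JET),None,fx=10,fy=10,interpolation=0))
    im=z[k+"i"][v0:v1,u0:u1,::-1].astype(float)
    im=np.clip((im/255)**0.6*255*1.1-10,0,255).astype(np.uint8)
    cv2.imwrite(f"pics/b_{k}.png",cv2.resize(im,None,fx=10,fy=10,interpolation=cv2.INTER_LANCZOS4))
    m=Z>0.04
    Q=P[v0:v1,u0:u1][m]; print(k,Q.mean(0),np.percentile(Q[:,2],[5,50,95]),len(Q))
    r=cv2.minAreaRect((Q[:,:2]*1000).astype(np.float32)); print(r)
E
```

```text
t [ 0.55667744 -0.24783895  0.06203501] [0.05627292 0.0626269  0.06611809] 776
((555.9502563476562, -247.33682250976562), (54.403663635253906, 85.88526153564453), 28.94290542602539)
s [ 0.56510497 -0.24399828  0.05818582] [0.04409187 0.06057832 0.06332295] 824
((560.7136840820312, -248.03466796875), (59.40450668334961, 88.07164764404297), 29.319229125976562)
```

View pics/d_t.png

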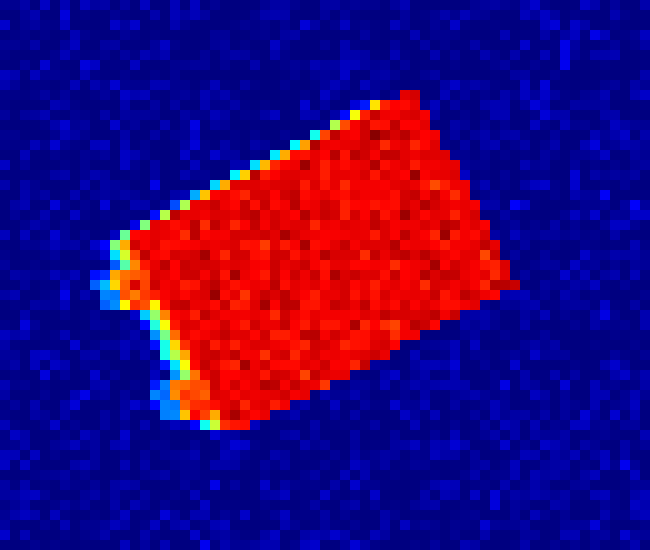

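View pics/d_s.png

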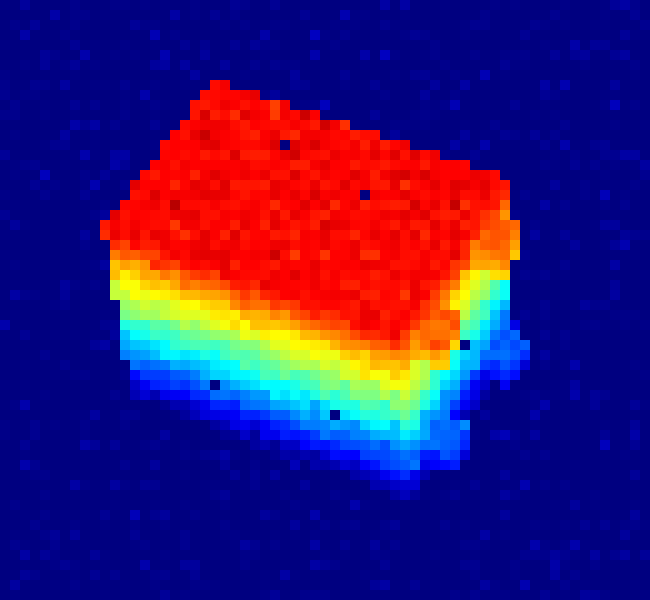

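View pics/b_s.png

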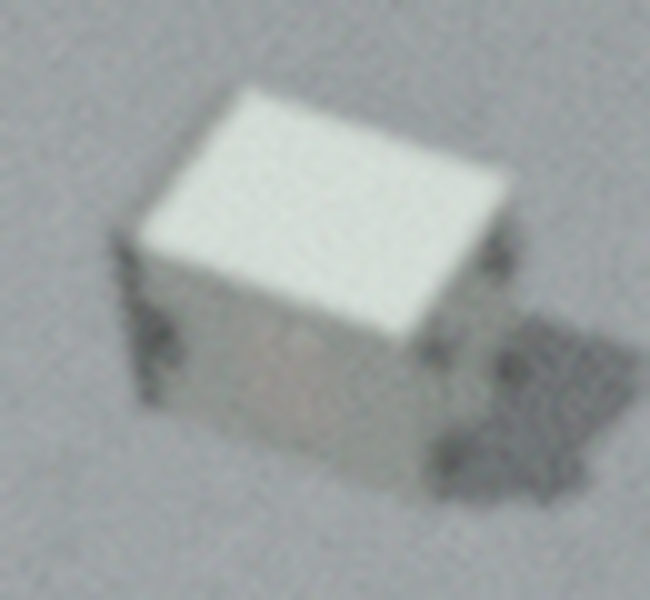

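View pics/b_t.png

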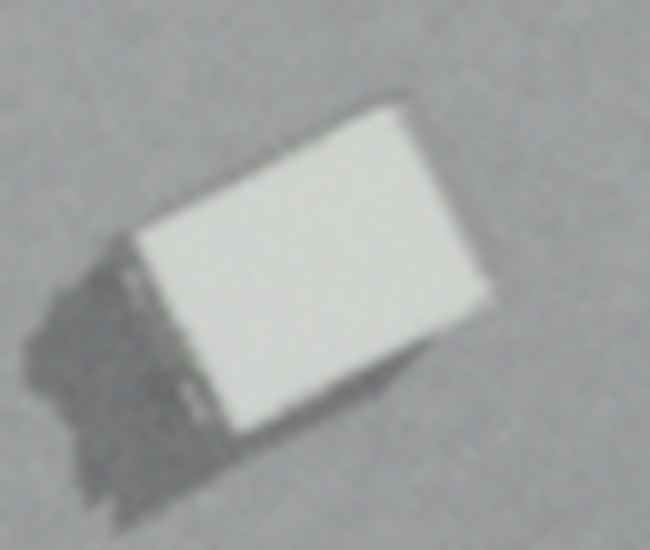

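```bash
python3 - <<'E'
from h import *
z=np.load("/tmp/c0.npz"); P=z["t"]; S=z["s"]
def box(n,P,u0,v0,u1,v1,lo,hi):
    Q=P[v0:v1,u0:u1].reshape(-1,3); Q=Q[(Q[:,2]>lo)&(Q[:,2]<hi)]
    if len(Q)<4: print(n,len(Q)); return
    r=cv2.minAreaRect((Q[:,:2]*1000).astype(np.float32)); print(n,len(Q),"mean",Q.mean(0).round(4),"rect",np.round(r[0],1),np.round(r[1],1),round(r[2],1))
box("tubtop",P,365,190,430,245,.055,.072)
box("tubtop_s",S,255,125,320,185,.055,.072)
box("rackwalls",P,160,165,250,230,.125,.15)
box("rackwalls_s",S,340,225,480,360,.125,.15)
box("lid bay -y",P,212,180,240,225,.055,.072)
box("lid bay -y s",S,340,225,480,360,.058,.070)
box("knob",P,170,180,205,225,.074,.095)
box("pot",P,420,125,470,170,.08,.12)
box("tin",P,325,120,365,165,.085,.11)
box("oil",P,265,90,310,140,.1,.2)
box("ink",P,285,255,310,275,.05,.08)
box("brown",P,260,190,298,228,.05,.08)
box("orange",P,195,230,242,280,.05,.08)
box("calc",P,280,270,355,360,.008,.05)
E
```

```text
tubtop 744 mean [ 0.557  -0.249   0.0626] rect [ 555.8 -247.4] [54.3 85.8] 28.6
tubtop_s 651 mean [ 0.5632 -0.2478  0.0609] rect [ 560.7 -248.2] [59.3 88.1] 29.7
rackwalls 422 mean [0.5858 0.213  0.1353] rect [586.5 209.4] [ 89.4 151.2] 12.4
rackwalls_s 660 mean [0.5931 0.21   0.1341] rect [590.2 209. ] [ 91.1 150.4] 13.0
lid bay -y 557 mean [0.5827 0.1742 0.0638] rect [589.8 170.3] [76.2 73.9] 13.6
lid bay -y s 2728 mean [0.5618 0.18   0.0619] rect [536.3 140. ] [227.9 260.2] 13.1
knob 157 mean [0.5794 0.2624 0.0836] rect [578.2 242.8] [88.4 72.7] 11.8
pot 325 mean [ 0.7286 -0.356   0.0942] rect [ 738.4 -350.2] [108.1  71. ] 19.7
tin 591 mean [ 0.7381 -0.1159  0.0955] rect [ 747.2 -118.3] [62.7 90.9] 70.5
oil 490 mean [0.7866 0.0234 0.1318] rect [791.2  24.6] [54.3 58.7] 14.4
ink 36 mean [ 0.4333 -0.0053  0.0653] rect [433.1  -5.3] [15.7 12.2] 2.3
brown 564 mean [0.569  0.0434 0.0598] rect [569.2  43.3] [62.1 54.3] 12.4
orange 596 mean [0.4472 0.1827 0.0596] rect [447.4 182.9] [54.8 63. ] 67.0
calc 4559 mean [ 0.2985 -0.0594  0.0204] rect [306.6 -66. ] [173.5 215.2] 86.5
```

```bash
cat >> h.py <<'E'
from scipy.spatial.transform import Rotation as Ro
def pose():
    s=status.observe(); return np.array(s["tool_pos"]),Ro.from_euler("xyz",s["tool_rot"]),s
def rel(p,R):
    p0,R0,s=pose()
    print("shift",R0.inv().apply(np.array(p)-p0).round(4).tolist(),"turn",(R0.inv()*R).as_rotvec().round(4).tolist())
def down(yaw_deg,tilt_deg=0): # tilt: about tool y
    return Ro.from_euler("xyz",[np.pi,0,np.radians(yaw_deg)])*Ro.from_rotvec([0,np.radians(tilt_deg),0])
E
python3 - <<'E'
from h import *
rel([0.557,-0.248,0.25],down(118.6))
E
```

```text
shift [0.3923, -0.0581, -0.0236] turn [-0.0006, -0.0008, -1.6171]
```

What could be mistaken for the parts, by top-image pixel:
- **Tall tub:** the white toppled box at (396,217). The white cylinder at (344,143) is the tin.
- **Receiving low tub:** the grey lid with square recesses in the right-hand bay at (222,202). The knobbed one is at (192,197). The brown (278,208), orange (220,257) and green (255,293) tubs are decoys.

The crops confirm both choices. They also show four feet on the tub's +y end, so the lid points away from the robot, not towards it as the text says. I'm going by the images.

Request:
{"op": "jog_arm", "data": {
  "series": [
    [1,[0.1,-0.015,-0.02],[0,0,-0.4]],
    [1,[0.392,-0.058,-0.024],[0,0,-1.617]],
    [1,[0.392,-0.058,-0.024],[0,0,-1.617]],
    [1,[0.392,-0.058,-0.024],[0,0,-1.617]],
    [1,[0.392,-0.058,-0.024],[0,0,-1.617]],
    [1,[0.392,-0.058,-0.024],[0,0,-1.617]],
    [1,[0.392,-0.058,-0.024],[0,0,-1.617]],
    [1,[0.392,-0.058,-0.024],[0,0,-1.617]],
    [1,[0.392,-0.058,-0.024],[0,0,-1.617]],
    [1,[0.392,-0.058,-0.024],[0,0,-1.617]],
    [1,[0.392,-0.058,-0.024],[0,0,-1.617]],
    [1,[0.392,-0.058,-0.024],[0,0,-1.617]]
  ]
}}

```text
time: 1.2
tool_pos: [0.558, -0.2468, 0.25]
tool_rot: [-3.141, -0.001, 1.962]
contact_force: [-0.5, -0.1, -0.2]
opening: 0.092
```

Request:
{"op": "jog_arm", "data": {
  "series": [
    [1,[0,0,0],[0,0,0]],
    [1,[0,0,0],[0,0,0]],
    [1,[0,0,0],[0,0,0]],
    [1,[0,0,0],[0,0,0]]
  ]
}}

```text
time: 1.53
tool_pos: [0.5566, -0.2488, 0.2508]
tool_rot: [-3.142, 0.0, 1.95]
contact_force: [-0.5, 0.3, 0.5]
opening: 0.0915
```

```bash
python3 - <<'E'
from h import *
p,R,s=pose(); print(s["time"],p.round(4),np.degrees(s["tool_rot"]).round(2),s["qpos"].round(3))
rel([0.557,-0.248,0.25],down(118.6))
c,_=cam("top"); crop(c,330,130,460,260,"t1",4)
c,_=cam("scene"); crop(c,180,20,380,220,"s1",3)
E
```

```text
1.5333 [ 0.5566 -0.2488  0.2508] [-1.800e+02  1.000e-02  1.117e+02] [-0.546  0.485  1.233 -0.     1.423 -0.925]
shift [0.0006, 0.0007, 0.0008] turn [-0.0, 0.0001, -0.1204]
```

View pics/t1.png

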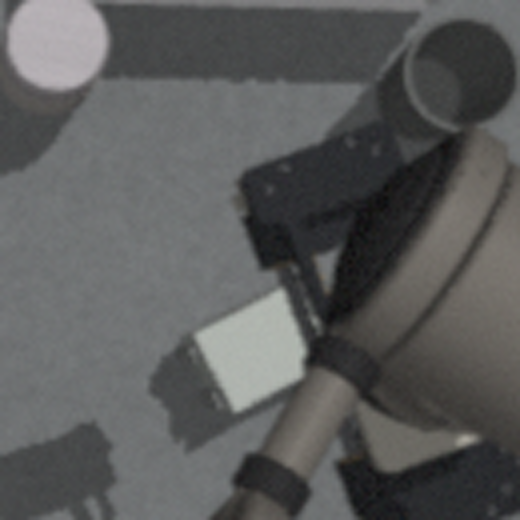

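View pics/s1.png

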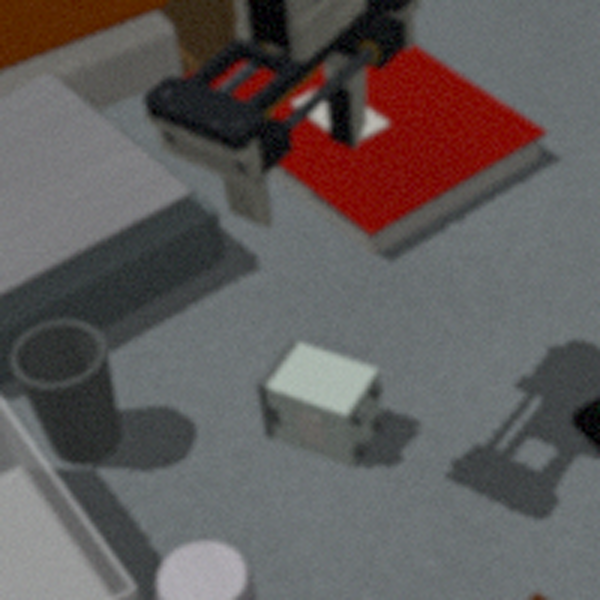

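```bash
python3 - <<'E'
from h import *
for t in (-30,-60,-80,-90): print(t); rel([0.557,-0.248,0.25],down(118.6,t))
E
```

```text
-30
shift [0.0006, 0.0006, 0.0008] turn [-0.0312, -0.5228, -0.1166]
-60
shift [0.0006, 0.0006, 0.0008] turn [-0.0624, -1.0457, -0.1083]
-80
shift [0.0006, 0.0006, 0.0008] turn [-0.0833, -1.3943, -0.0993]
-90
shift [0.0006, 0.0006, 0.0008] turn [-0.0937, -1.5686, -0.0938]
```

Request:
{"op": "jog_arm", "data": {
  "series": [
    [1,[0,0,0],[-0.031,-0.523,-0.117]],
    [1,[0,0,0],[-0.031,-0.523,-0.117]],
    [1,[0,0,0],[-0.031,-0.523,-0.117]],
    [1,[0,0,0],[-0.031,-0.523,-0.117]],
    [1,[0,0,0],[-0.062,-1.046,-0.108]],
    [1,[0,0,0],[-0.062,-1.046,-0.108]],
    [1,[0,0,0],[-0.062,-1.046,-0.108]],
    [1,[0,0,0],[-0.062,-1.046,-0.108]],
    [1,[0,0,0],[-0.062,-1.046,-0.108]],
    [1,[0,0,0],[-0.062,-1.046,-0.108]],
    [1,[0,0,0],[-0.062,-1.046,-0.108]]
  ]
}}

```text
time: 2.55
tool_pos: [0.5696, -0.2564, 0.3098]
tool_rot: [3.135, 0.877, 2.072]
contact_force: [0.3, 0.1, 1.3]
opening: 0.0919
```

```bash
python3 - <<'E'
from h import *
p,R,s=pose(); print(s["time"],p.round(4),R.as_matrix()[:,2].round(3),s["qpos"].round(3))
for t in (-60,-80,-90): print(t); rel([0.557,-0.248,0.25],down(118.6,t))
E
```

```text
2.55 [ 0.5696 -0.2564  0.3098] [ 0.375 -0.671 -0.64 ] [-0.265  0.241  1.762 -0.996  0.714 -0.124]
-60
shift [0.0545, -0.0071, 0.0279] turn [0.0081, -0.1707, 0.0009]
-80
shift [0.0545, -0.0071, 0.0279] turn [0.0082, -0.5197, -0.0006]
-90
shift [0.0545, -0.0071, 0.0279] turn [0.0082, -0.6943, -0.0013]
```

```bash
python3 - <<'E'
from h import *
for t in (0,30): print(t); rel([0.557,-0.248,0.25],down(12.6,t))
E
```

```text
0
shift [0.0545, -0.0071, 0.0279] turn [0.8093, 0.6001, 1.7202]
30
shift [0.0545, -0.0071, 0.0279] turn [0.349, 0.9473, 1.9408]
```

Request:
{"op": "jog_arm", "data": {
  "series": [
    [1,[0.02,0,0.01],[0,0.3,0]],
    [1,[0.054,-0.007,0.028],[0,0.877,0]],
    [1,[0.054,-0.007,0.028],[0,0.877,0]],
    [1,[0.054,-0.007,0.028],[0,0.877,0]],
    [1,[0.054,-0.007,0.028],[0,0.877,0]],
    [1,[0.054,-0.007,0.028],[0,0.877,0]],
    [1,[0.054,-0.007,0.028],[0,0.877,0]],
    [1,[0.054,-0.007,0.028],[0,0.877,0]],
    [1,[0.054,-0.007,0.028],[0,0.877,0]]
  ]
}}

```text
time: 3.3
tool_pos: [0.5569, -0.2508, 0.2477]
tool_rot: [3.138, -0.004, 2.073]
contact_force: [-0.2, 0.1, -0.7]
opening: 0.0919
```

Request:
{"op": "jog_arm", "data": {
  "series": [
    [1,[0,0,0],[0,0,1.85]],
    [1,[0,0,0],[0,0,1.85]],
    [1,[0,0,0],[0,0,1.85]],
    [1,[0,0,0],[0,0,1.85]],
    [1,[0,0,0],[0,0,1.85]],
    [1,[0,0,0],[0,0,1.85]],
    [1,[0,0,0],[0,0,1.85]],
    [1,[0,0,0],[0,0,1.85]],
    [1,[0,0,0],[0,0,1.85]],
    [1,[0,0,0],[0,0,1.85]],
    [1,[0,0,0],[0,0,1.85]],
    [1,[0,0,0],[0,0,1.85]]
  ]
}}

```text
time: 4.3
tool_pos: [0.5564, -0.2474, 0.2486]
tool_rot: [-3.141, -0.003, 0.571]
contact_force: [-0.5, 0.8, -0.2]
opening: 0.0918
```

```bash
python3 - <<'E'
from h import *
p,R,s=pose(); print(s["time"],p.round(4),R.as_euler("xyz",True).round(1),s["qpos"].round(3))
for t in (0,30,60,90): print(t); rel([0.557,-0.248,0.25],down(12.6,t))
E
```

```text
4.3 [ 0.5564 -0.2474  0.2486] [-180.    -0.2   32.7] [-0.546  0.485  1.24   0.003  1.416  0.453]
0
shift [0.0002, 0.0008, -0.0014] turn [-0.0013, -0.0031, 0.3511]
30
shift [0.0002, 0.0008, -0.0014] turn [-0.0932, 0.5151, 0.3426]
60
shift [0.0002, 0.0008, -0.0014] turn [-0.1849, 1.0329, 0.3175]
90
shift [0.0002, 0.0008, -0.0014] turn [-0.2764, 1.5501, 0.2744]
```

Request:
{"op": "jog_arm", "data": {
  "series": [
    [1,[0,0,0],[-0.093,0.515,0.343]],
    [1,[0,0,0],[-0.093,0.515,0.343]],
    [1,[0,0,0],[-0.093,0.515,0.343]],
    [1,[0,0,0],[-0.093,0.515,0.343]],
    [1,[0,0,0],[-0.185,1.033,0.318]],
    [1,[0,0,0],[-0.185,1.033,0.318]],
    [1,[0,0,0],[-0.185,1.033,0.318]],
    [1,[0,0,0],[-0.185,1.033,0.318]],
    [1,[0,0,0],[-0.185,1.033,0.318]],
    [1,[0,0,0],[-0.185,1.033,0.318]]
  ]
}}

```text
time: 5.13
tool_pos: [0.5549, -0.2475, 0.2472]
tool_rot: [-3.138, -1.049, 0.217]
contact_force: [0.7, -0.3, -1.6]
opening: 0.0923
```

```bash
python3 - <<'E'
from h import *
p,R,s=pose(); print(s["time"],p.round(4),R.as_matrix()[:,2].round(3),s["qpos"].round(3))
for t in (60,75,90): print(t); rel([0.557,-0.248,0.25],down(12.6,t))
E
```

```text
5.1333 [ 0.5549 -0.2475  0.2472] [ 0.846  0.191 -0.499] [-1.006  0.341  1.986  1.374  0.983 -0.601]
60
shift [0.0034, 0.0009, 0.0003] turn [-0.0016, -0.0015, -0.0012]
75
shift [0.0034, 0.0009, 0.0003] turn [-0.0015, 0.2603, -0.0014]
90
shift [0.0034, 0.0009, 0.0003] turn [-0.0013, 0.5221, -0.0016]
```

```bash
python3 - <<'E'
from h import *
R=down(-61.4,-15); zt=R.as_matrix()[:,2]; g=np.array([.559,-.2505,.031]); print(zt)
p,R0,s=pose()
pre=g+.019*zt-.13*zt
print("mid"); rel((p+pre)/2,down(-20,20)); print("pre");rel(pre,R)
E
```

```text
[-0.12389457  0.22723872 -0.96592583]
mid
shift [-0.0444, 0.0158, 0.032] turn [-0.3754, -0.6797, 0.4438]
pre
shift [-0.0888, 0.0317, 0.0641] turn [-0.5295, -1.1116, 1.2712]
```

Request:
{"op": "jog_arm", "data": {
  "series": [
    [1,[-0.02,0.005,0.012],[-0.18,-0.34,0.22]],
    [1,[-0.044,0.016,0.032],[-0.375,-0.68,0.444]],
    [1,[-0.044,0.016,0.032],[-0.375,-0.68,0.444]],
    [1,[-0.044,0.016,0.032],[-0.375,-0.68,0.444]],
    [1,[-0.044,0.016,0.032],[-0.375,-0.68,0.444]],
    [1,[-0.044,0.016,0.032],[-0.375,-0.68,0.444]],
    [1,[-0.044,0.016,0.032],[-0.375,-0.68,0.444]],
    [1,[-0.044,0.016,0.032],[-0.375,-0.68,0.444]],
    [1,[-0.044,0.016,0.032],[-0.375,-0.68,0.444]]
  ]
}}

```text
time: 5.88
tool_pos: [0.5653, -0.2598, 0.1938]
tool_rot: [-3.099, -0.444, -0.265]
contact_force: [0.3, 0.8, -0.2]
opening: 0.0921
```

```bash
python3 - <<'E'
from h import *
p,R0,s=pose(); print(s["time"],p.round(4),R0.as_euler("xyz",True).round(1),s["qpos"].round(3))
R=down(-61.4,-15); zt=R.as_matrix()[:,2]; g=np.array([.559,-.2505,.031])
rel(g-.111*zt,R)
E
```

```text
5.8833 [ 0.5653 -0.2598  0.1938] [-177.6  -25.5  -15.2] [-0.66   0.345  1.712  0.319  0.711  0.962]
shift [-0.0136, 0.0158, 0.0545] turn [-0.1137, -0.6495, 0.8336]
```

Request:
{"op": "jog_arm", "data": {
  "series": [
    [1,[0,0,0],[-0.04,-0.2,0.3]],
    [1,[-0.014,0.016,0.03],[-0.114,-0.65,0.834]],
    [1,[-0.014,0.016,0.05],[-0.114,-0.65,0.834]],
    [1,[-0.014,0.016,0.054],[-0.114,-0.65,0.834]],
    [1,[-0.014,0.016,0.054],[-0.114,-0.65,0.834]],
    [1,[-0.014,0.016,0.054],[-0.114,-0.65,0.834]],
    [1,[-0.014,0.016,0.054],[-0.114,-0.65,0.834]],
    [1,[-0.014,0.016,0.054],[-0.114,-0.65,0.834]],
    [1,[-0.014,0.016,0.054],[-0.114,-0.65,0.834]],
    [1,[-0.014,0.016,0.054],[-0.114,-0.65,0.834]],
    [1,[-0.014,0.016,0.054],[-0.114,-0.65,0.834]],
    [1,[-0.014,0.016,0.054],[-0.114,-0.65,0.834]]
  ]
}}

```text
time: 6.88
tool_pos: [0.5727, -0.2751, 0.1377]
tool_rot: [-3.138, 0.263, -1.066]
contact_force: [0.3, 0.6, -0.1]
opening: 0.0916
```

```bash
python3 - <<'E'
from h import *
p,R0,s=pose(); print(s["time"],p.round(4),R0.as_euler("xyz",True).round(1),s["qpos"].round(3))
R=down(-61.4,-15); zt=R.as_matrix()[:,2]; g=np.array([.559,-.2505,.031])
rel(g-.111*zt,R); rel(g+.019*zt,R)
c,_=cam("top"); crop(c,330,130,460,260,"t2",4)
c,_=cam("scene"); crop(c,180,50,380,220,"s2",4)
E
```

```text
6.8833 [ 0.5727 -0.2751  0.1377] [-179.8   15.   -61.1] [-0.626  0.754  1.09   0.114  1.535  1.994]
shift [0.0004, 0.0002, -0.0006] turn [-0.0021, 0.0008, 0.0051]
shift [0.0005, 0.0005, 0.1294] turn [-0.0021, 0.0008, 0.0051]
```

View pics/s2.png

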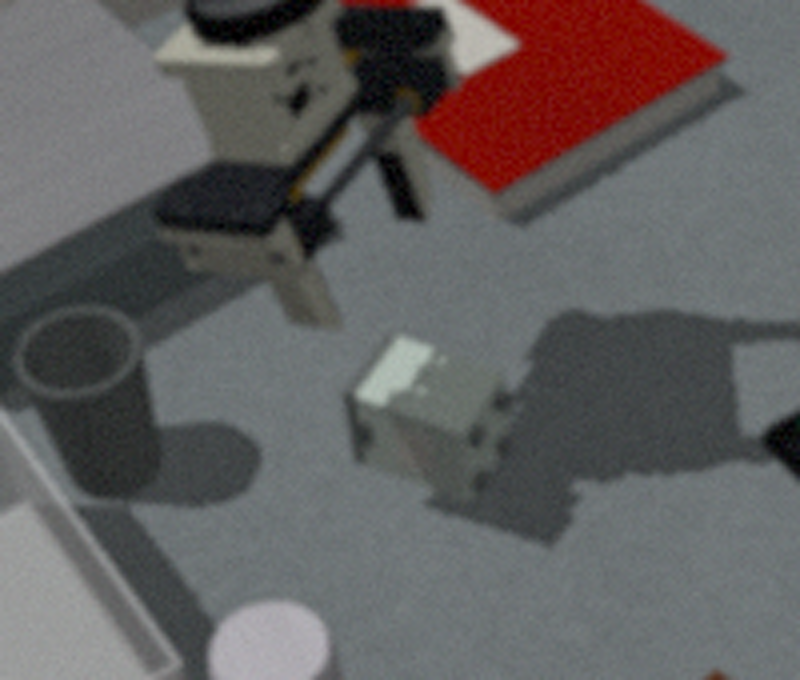

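View pics/t2.png

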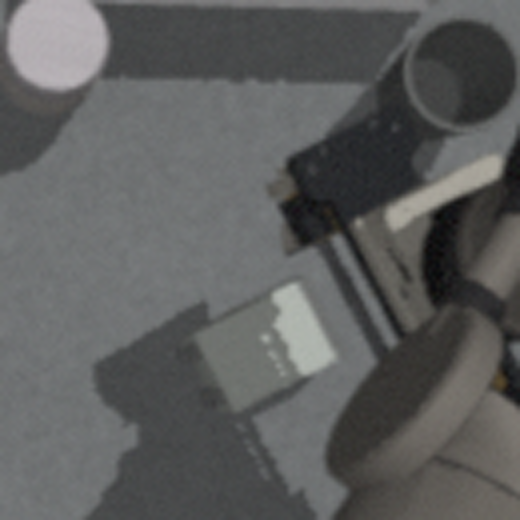

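Request:
{"op": "jog_arm", "data": {
  "series": [
    [1,[0,0,0.03],[0,0,0.005]],
    [1,[0,0,0.06],[0,0,0.005]],
    [1,[0,0,0.09],[0,0,0.005]],
    [1,[0,0,0.115],[0,0,0.005]],
    [1,[0,0,0.129],[0,0,0.005]],
    [1,[0,0,0.129],[0,0,0.005]],
    [1,[0,0,0.129],[0,0,0.005]]
  ]
}}

```text
time: 7.57
tool_pos: [0.5569, -0.2452, 0.0134]
tool_rot: [-3.14, 0.264, -1.073]
contact_force: [0.0, 1.1, 0.3]
opening: 0.0917
```

Request:
{"op": "jog_arm", "data": {
  "series": [
    [-1,[0,0,0],[0,0,0]],
    [-1,[0,0,0],[0,0,0]],
    [-1,[0,0,0],[0,0,0]],
    [-1,[0,0,0],[0,0,0]],
    [-1,[0,0,0],[0,0,0]],
    [-1,[0,0,0],[0,0,0]],
    [-1,[0,0,0],[0,0,0]],
    [-1,[0,0,0],[0,0,0]],
    [-1,[0,0,0],[0,0,0]],
    [-1,[0,0,0],[0,0,0]]
  ],
  "squeeze": 30
}}

```text
time: 8.4
tool_pos: [0.5571, -0.2457, 0.0133]
tool_rot: [-3.14, 0.264, -1.074]
contact_force: [1.0, 0.1, 3.0]
opening: 0.0537
```

```bash
python3 - <<'E'
from h import *
p,R0,s=pose(); print(s["time"],p.round(4),R0.as_euler("xyz",True).round(1),s["opening"],s["contact_force"].round(1))
c,_=cam("scene"); crop(c,180,50,380,220,"s3",4)
E
```

```text
8.4 [ 0.5571 -0.2457  0.0133] [-179.9   15.1  -61.5] 0.05366265943286164 [1.  0.1 3. ]
```

View pics/s3.png

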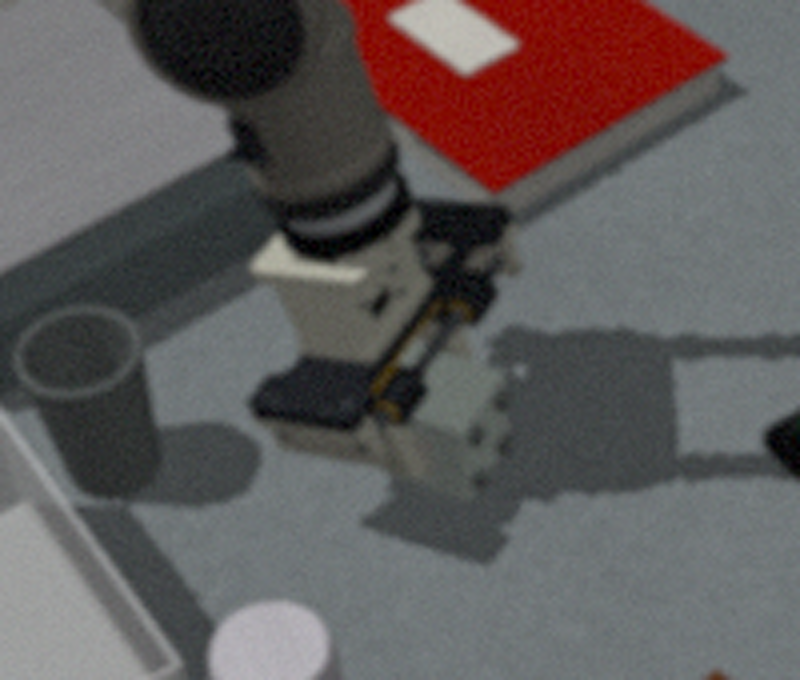

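```bash
python3 - <<'E'
from h import *
print("lift");p,R0,s=pose(); rel(p+[0,0,.12],R0)
g=np.array([.54,-.24,.16])
for t in (-15,20,55,75):
  R=down(12.6,t); zt=R.as_matrix()[:,2]; print(t);rel(g+.019*zt,R)
E
```

```text
lift
shift [-0.0313, -0.0002, -0.1158] turn [0.0, 0.0, 0.0]
-15
shift [-0.0475, 0.0169, -0.1202] turn [-0.3378, 0.001, -1.2492]
20
shift [-0.0446, 0.0059, -0.1215] turn [0.0543, 0.5232, -1.3109]
55
shift [-0.0441, -0.0028, -0.1288] turn [0.4648, 1.0392, -1.2862]
75
shift [-0.0449, -0.0055, -0.1348] turn [0.7065, 1.3285, -1.2301]
```

Request:
{"op": "jog_arm", "data": {
  "series": [
    [-1,[-0.008,0,-0.03],[0,0,0]],
    [-1,[-0.016,0,-0.06],[0,0,0]],
    [-1,[-0.024,0,-0.09],[0,0,0]],
    [-1,[-0.031,0,-0.116],[0,0,0]],
    [-1,[-0.035,0,-0.12],[0,0.05,-0.11]],
    [-1,[-0.035,0.001,-0.12],[0.01,0.1,-0.22]],
    [-1,[-0.036,0.002,-0.12],[0.015,0.14,-0.33]],
    [-1,[-0.037,0.003,-0.12],[0.02,0.18,-0.44]],
    [-1,[-0.038,0.003,-0.12],[0.025,0.22,-0.55]],
    [-1,[-0.039,0.003,-0.12],[0.03,0.26,-0.66]],
    [-1,[-0.04,0.004,-0.12],[0.035,0.31,-0.77]],
    [-1,[-0.041,0.004,-0.12],[0.04,0.35,-0.88]]
  ]
}}

```text
time: 9.45
tool_pos: [0.5485, -0.2395, 0.1386]
tool_rot: [-3.046, -0.155, -0.211]
contact_force: [0.3, 0.0, -3.8]
opening: 0.0539
```

```bash
python3 - <<'E'
from h import *
p,R0,s=pose(); print(s["time"],p.round(4),R0.as_euler("xyz",True).round(1),s["opening"],s["contact_force"].round(1),s["qpos"].round(2))
g=np.array([.54,-.24,.16])
for t in (20,45,60,75):
  R=down(12.6,t); zt=R.as_matrix()[:,2]; print(t);rel(g+.019*zt,R)
E
```

```text
9.45 [ 0.5485 -0.2395  0.1386] [-174.5   -8.9  -12.1] 0.05388919302585764 [ 0.3  0.  -3.8] [-0.62  0.49  1.56  0.18  0.99  1.06]
20
shift [-0.0018, -0.0008, -0.0038] turn [0.0133, 0.1711, -0.4263]
45
shift [0.0051, -0.004, -0.0069] turn [0.1067, 0.6007, -0.4192]
60
shift [0.0084, -0.0056, -0.0102] turn [0.1632, 0.8583, -0.4082]
75
shift [0.0109, -0.0068, -0.0144] turn [0.2198, 1.1157, -0.3919]
```

Request:
{"op": "jog_arm", "data": {
  "series": [
    [-1,[0,0,0],[0,0,-0.1]],
    [-1,[0,0,-0.002],[0.013,0.1,-0.22]],
    [-1,[0,0,-0.003],[0.013,0.15,-0.33]],
    [-1,[-0.001,-0.001,-0.004],[0.02,0.22,-0.42]],
    [-1,[0,-0.002,-0.005],[0.045,0.32,-0.422]],
    [-1,[0.002,-0.003,-0.006],[0.068,0.42,-0.422]],
    [-1,[0.004,-0.003,-0.006],[0.09,0.52,-0.42]],
    [-1,[0.005,-0.004,-0.007],[0.107,0.6,-0.419]],
    [-1,[0.006,-0.005,-0.008],[0.13,0.7,-0.415]],
    [-1,[0.008,-0.005,-0.009],[0.15,0.8,-0.41]],
    [-1,[0.009,-0.006,-0.01],[0.17,0.89,-0.406]],
    [-1,[0.009,-0.006,-0.011],[0.18,0.95,-0.403]]
  ]
}}

```text
time: 10.45
tool_pos: [0.5573, -0.2374, 0.1526]
tool_rot: [3.135, -1.115, 0.219]
contact_force: [1.3, 3.0, -4.7]
opening: 0.0539
```

```bash
python3 - <<'E'
from h import *
p,R0,s=pose(); print(s["time"],p.round(4),R0.as_euler("xyz",True).round(1),s["opening"],s["contact_force"].round(1),s["qpos"].round(2))
g=np.array([.54,-.24,.16])
for t in (75,):
  R=down(12.6,t); zt=R.as_matrix()[:,2]; print(t);rel(g+.019*zt,R)
E
```

```text
10.45 [ 0.5573 -0.2374  0.1526] [179.6 -63.9  12.5] 0.05391759412384306 [ 1.3  3.  -4.7] [-1.01  0.56  2.11  1.66  1.01 -1.05]
75
shift [0.0026, -0.0012, -0.0004] turn [0.0074, 0.1941, 0.0003]
```

Request:
{"op": "jog_arm", "data": {
  "series": [
    [-1,[0.001,-0.001,0],[0.004,0.1,0]],
    [-1,[0.002,-0.001,0],[0.007,0.194,0]],
    [-1,[0.002,-0.001,0],[0.007,0.194,0]],
    [-1,[0.002,-0.001,0],[0.007,0.194,0]],
    [-1,[0.002,-0.001,0],[0.007,0.194,0]]
  ]
}}

```text
time: 10.87
tool_pos: [0.5583, -0.2354, 0.1536]
tool_rot: [-3.128, -1.302, 0.21]
contact_force: [-0.3, 0.1, -3.9]
opening: 0.0539
```

```bash
python3 - <<'E'
from h import *
p,R0,s=pose(); print(s["time"],p.round(4),R0.as_euler("xyz",True).round(1),s["opening"],s["contact_force"].round(1),s["qpos"].round(2))
rel(p+[0,0,-.1],down(12.6,75))
c,P=cam("scene"); crop(c,220,60,380,200,"s4",5)
c,P=cam("top"); crop(c,340,160,460,280,"t4",5)
np.save("/tmp/P4.npy",P)
E
```

```text
10.8667 [ 0.5583 -0.2354  0.1536] [-179.2  -74.6   12. ] 0.05388213753730655 [-0.3  0.1 -3.9] [-1.06  0.69  2.15  1.77  1.23 -1.26]
shift [-0.0964, 0.0004, 0.0265] turn [-0.0033, 0.0069, -0.0027]
```

View pics/s4.png

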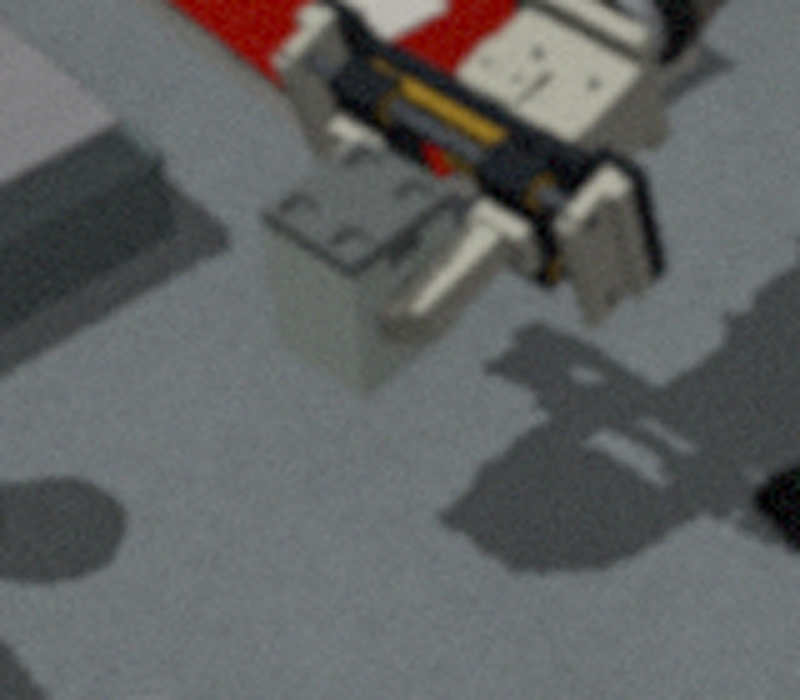

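View pics/t4.png

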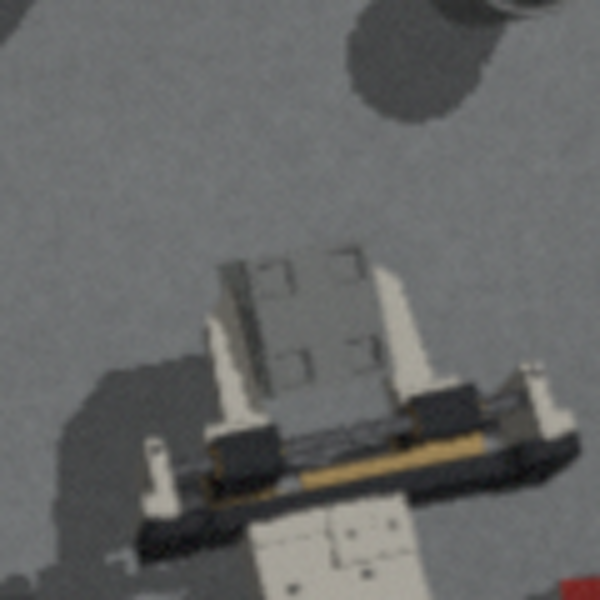

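```bash
python3 - <<'E'
from h import *
P=np.load("/tmp/P4.npy"); Q=P[212:236,392:414].reshape(-1,3); Q=Q[(Q[:,2]>.17)&(Q[:,2]<.23)]
print(len(Q),np.percentile(Q[:,2],[10,50,90])); 
A=np.c_[Q[:,:2]-Q[:,:2].mean(0),np.ones(len(Q))]; print(np.linalg.lstsq(A,Q[:,2],rcond=None)[0])
p,R,s=pose(); 
for d in (.1,.108,.112): rel(p-[0,0,d],R)
E
```

```text
528 [0.19504577 0.19989488 0.20261155]
[ 0.00051665 -0.00774118  0.19943974]
shift [-0.0965, 0.0001, 0.0264] turn [0.0, 0.0, 0.0]
shift [-0.1042, 0.0001, 0.0285] turn [0.0, 0.0, 0.0]
shift [-0.108, 0.0001, 0.0295] turn [0.0, 0.0, 0.0]
```

Request:
{"op": "jog_arm", "data": {
  "series": [
    [-1,[-0.025,0,0.007],[0,0,0]],
    [-1,[-0.05,0,0.014],[0,0,0]],
    [-1,[-0.075,0,0.021],[0,0,0]],
    [-1,[-0.09,0,0.025],[0,0,0]],
    [-1,[-0.1,0,0.027],[0,0,0]],
    [-1,[-0.104,0,0.0285],[0,0,0]],
    [-1,[-0.104,0,0.0285],[0,0,0]],
    [-1,[-0.104,0,0.0285],[0,0,0]]
  ]
}}

```text
time: 11.63
tool_pos: [0.5587, -0.2351, 0.0471]
tool_rot: [-3.135, -1.306, 0.216]
contact_force: [-1.2, -0.1, -4.6]
opening: 0.0539
```

```bash
python3 - <<'E'
from h import *
p,R0,s=pose(); print(s["time"],p.round(4),R0.as_euler("xyz",True).round(1),s["opening"],s["contact_force"].round(1),s["qpos"].round(2))
c,P=cam("scene"); crop(c,220,60,380,200,"s5",5)
E
```

```text
11.6333 [ 0.5587 -0.2351  0.0471] [-179.6  -74.8   12.4] 0.05385146174573223 [-1.2 -0.1 -4.6] [-1.06  0.96  2.12  1.85  1.29 -1.51]
```

View pics/s5.png

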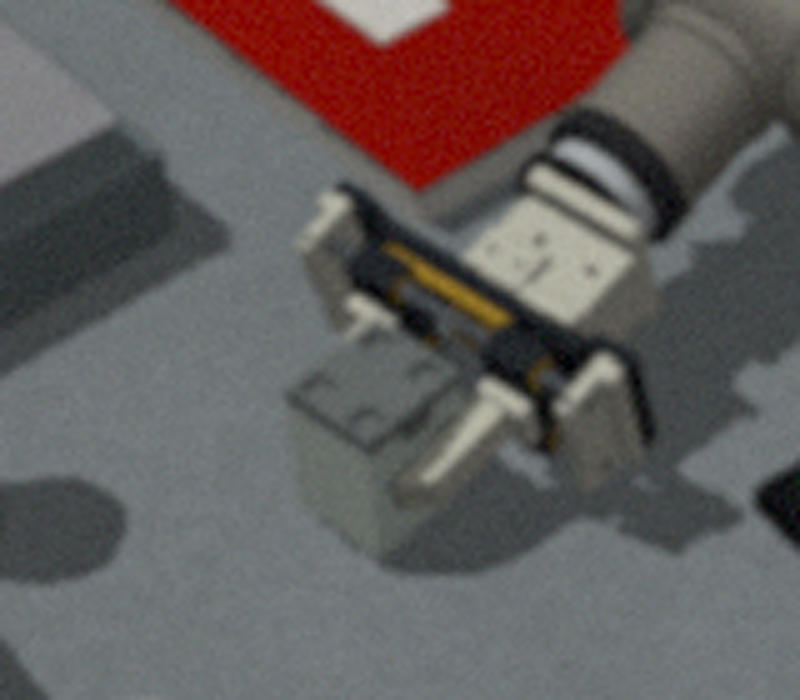

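Request:
{"op": "jog_arm", "data": {
  "series": [
    [-1,[-0.0015,0,0.0004],[0,0,0]],
    [-1,[-0.003,0,0.0008],[0,0,0]],
    [-1,[-0.004,0,0.001],[0,0,0]],
    [-1,[-0.004,0,0.001],[0,0,0]]
  ]
}}

```text
time: 12.02
tool_pos: [0.5582, -0.235, 0.042]
tool_rot: [-3.129, -1.305, 0.21]
contact_force: [0.1, -0.6, -4.3]
opening: 0.054
```

Request:
{"op": "jog_arm", "data": {
  "series": [
    [-1,[-0.001,0,0.0003],[0,0,0]],
    [-1,[-0.0015,0,0.0004],[0,0,0]],
    [-1,[-0.0015,0,0.0004],[0,0,0]]
  ]
}}

```text
time: 12.27
tool_pos: [0.5582, -0.235, 0.0407]
tool_rot: [-3.129, -1.306, 0.209]
contact_force: [-1.5, 0.1, -1.2]
opening: 0.0538
```

Contact is starting (the load fell from 4.3 N to 1.2 N). I'll lower a little more, then release.

Request:
{"op": "jog_arm", "data": {
  "series": [
    [-1,[-0.0006,0,0.0002],[0,0,0]],
    [-1,[-0.0006,0,0.0002],[0,0,0]],
    [0.1,[-0.0006,0,0.0002],[0,0,0]],
    [0.3,[-0.0006,0,0.0002],[0,0,0]],
    [0.6,[-0.0006,0,0.0002],[0,0,0]],
    [1,[-0.0006,0,0.0002],[0,0,0]],
    [1,[-0.0006,0,0.0002],[0,0,0]],
    [1,[-0.0006,0,0.0002],[0,0,0]],
    [1,[-0.0006,0,0.0002],[0,0,0]],
    [1,[-0.0006,0,0.0002],[0,0,0]],
    [1,[-0.0006,0,0.0002],[0,0,0]]
  ]
}}

```text
time: 13.18
tool_pos: [0.5582, -0.2349, 0.0397]
tool_rot: [-3.128, -1.305, 0.209]
contact_force: [-0.0, -0.4, 1.0]
opening: 0.0913
```

```bash
python3 - <<'E'
from h import *
p,R0,s=pose(); print(s["time"],p.round(4),R0.as_euler("xyz",True).round(1),s["opening"],s["contact_force"].round(1),s["qpos"].round(2))
c,P=cam("scene"); crop(c,220,60,380,200,"s6",5)
E
```

```text
13.1833 [ 0.5582 -0.2349  0.0397] [-179.2  -74.8   12. ] 0.09128288341234686 [-0.  -0.4  1. ] [-1.06  0.98  2.12  1.85  1.29 -1.52]
```

View pics/s6.png

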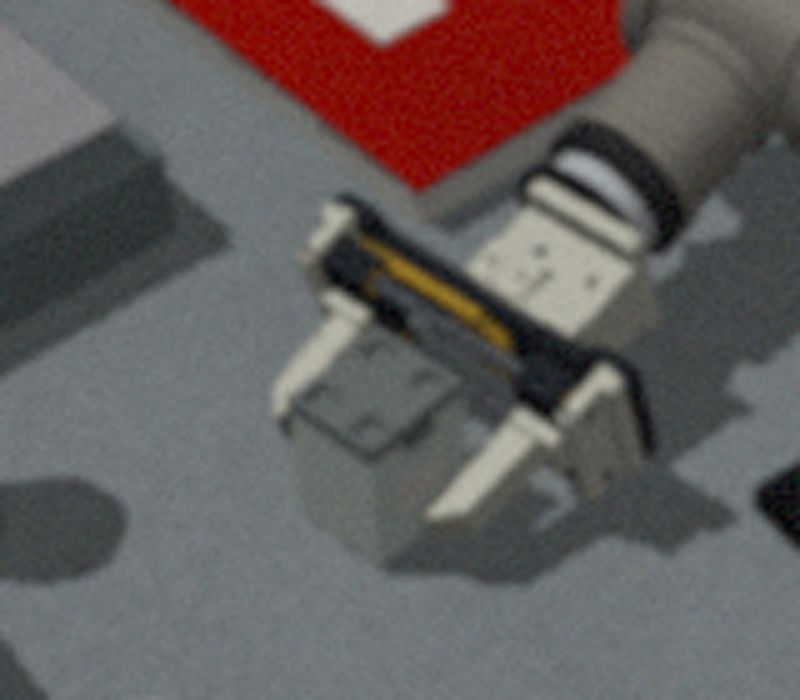

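Request:
{"op": "jog_arm", "data": {
  "series": [
    [1,[0,0,-0.02],[0,0,0]],
    [1,[0,0,-0.045],[0,0,0]],
    [1,[0,0,-0.075],[0,0,0]],
    [1,[0,0,-0.1],[0,0,0]],
    [1,[0.03,0,-0.11],[0,-0.05,0]],
    [1,[0.07,0,-0.12],[0,-0.1,0]],
    [1,[0.11,0,-0.13],[0,-0.2,0]],
    [1,[0.15,0,-0.14],[0,-0.3,0]],
    [1,[0.18,0,-0.14],[0,-0.4,0]],
    [1,[0.18,0,-0.14],[0,-0.5,0]],
    [1,[0.18,0,-0.14],[0,-0.6,0]],
    [1,[0.18,0,-0.14],[0,-0.7,0]]
  ]
}}

```text
time: 14.23
tool_pos: [0.4724, -0.2547, 0.2512]
tool_rot: [-3.131, -0.73, 0.223]
contact_force: [-0.4, 1.4, -1.2]
opening: 0.0918
```

```bash
python3 - <<'E'
from h import *
p,R0,s=pose(); print(s["time"],p.round(4),R0.as_euler("xyz",True).round(1),s["contact_force"].round(1),s["qpos"].round(2))
c,P=cam("top"); ct=c; crop(c,340,160,460,280,"t6",5); np.save("/tmp/P6.npy",P)
c,S=cam("scene"); crop(c,220,60,380,200,"s7",5);np.save("/tmp/S6.npy",S)
for n,P in(("t",P),("s",S)):
  m=(P[...,2]>.079)&(P[...,2]<.093)&(abs(P[...,0]-.55)<.06)&(abs(P[...,1]+.24)<.06)
  Q=P[m]; print(n,len(Q),Q.mean(0).round(4),cv2.minAreaRect((Q[:,:2]*1000).astype(np.float32)))
E
```

```text
14.2333 [ 0.4724 -0.2547  0.2512] [-179.4  -41.8   12.7] [-0.4  1.4 -1.2] [-1.04  0.19  1.92  0.86  1.   -0.17]
t 592 [ 0.5382 -0.2383  0.0858] ((538.1312255859375, -238.59500122070312), (62.03802490234375, 55.398014068603516), 12.601895332336426)
s 502 [ 0.5439 -0.2371  0.0843] ((543.5643310546875, -239.0944061279297), (64.14273071289062, 57.36039733886719), 13.057585716247559)
```

View pics/t6.png

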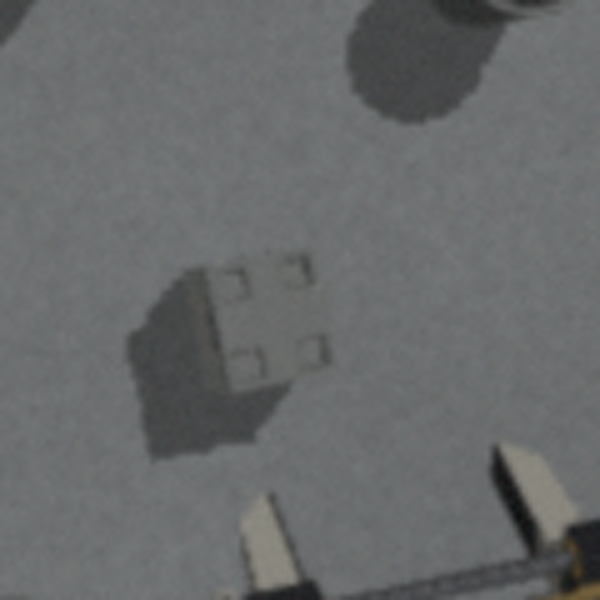

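View pics/s7.png

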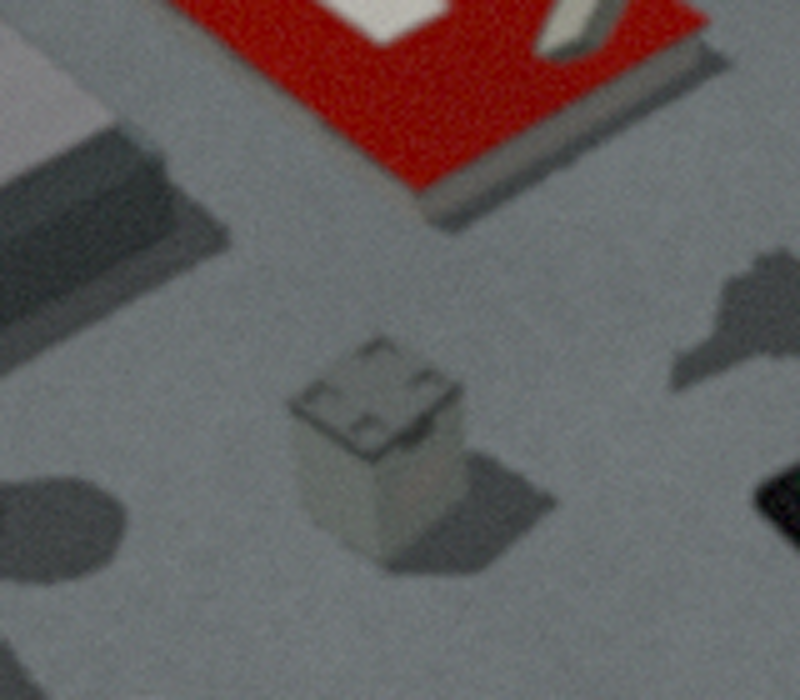

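```bash
python3 - <<'E'
from h import *
rel([.5407,-.2385,.17],down(102.6)); p,R,s=pose(); print("untilt"); rel([.5,-.25,.25],down(12.6,0))
E
```

```text
shift [-0.0042, 0.0004, 0.1069] turn [0.5648, -0.5797, -1.4813]
untilt
shift [0.0179, 0.0018, 0.0192] turn [-0.0095, -0.7329, 0.0126]
```

Request:
{"op": "jog_arm", "data": {
  "series": [
    [1,[0,0,0.01],[0.046,-0.048,-0.122]],
    [1,[0,0,0.015],[0.09,-0.095,-0.243]],
    [1,[0,0,0.02],[0.138,-0.142,-0.364]],
    [1,[0,0,0.025],[0.184,-0.19,-0.485]],
    [1,[0,0,0.03],[0.23,-0.237,-0.607]],
    [1,[0,0,0.03],[0.277,-0.285,-0.728]],
    [1,[0,0,0.035],[0.323,-0.332,-0.849]],
    [1,[0,0,0.04],[0.37,-0.38,-0.97]],
    [1,[0,0,0.045],[0.416,-0.427,-1.092]],
    [1,[0,0,0.05],[0.462,-0.475,-1.213]],
    [1,[0,0,0.05],[0.508,-0.522,-1.334]],
    [1,[0,0,0.05],[0.565,-0.58,-1.481]]
  ]
}}

```text
time: 15.33
tool_pos: [0.5039, -0.2447, 0.2085]
tool_rot: [3.09, -0.083, 1.633]
contact_force: [-1.2, -0.0, 0.6]
opening: 0.0919
```

```bash
python3 - <<'E'
from h import *
p,R0,s=pose(); print(s["time"],p.round(4),R0.as_euler("xyz",True).round(1),s["qpos"].round(2))
rel([.5407,-.2385,.14],down(102.6))
E
```

```text
15.3333 [ 0.5039 -0.2447  0.2085] [177.1  -4.7  93.6] [-0.64  0.42  1.46  0.1   1.28 -0.73]
shift [-0.0018, 0.0336, 0.0704] turn [0.0577, -0.0784, -0.1594]
```

Request:
{"op": "jog_arm", "data": {
  "series": [
    [1,[0,0.015,0.01],[0.03,-0.04,-0.08]],
    [1,[-0.002,0.034,0.02],[0.058,-0.078,-0.159]],
    [1,[-0.002,0.034,0.05],[0.058,-0.078,-0.159]],
    [1,[-0.002,0.034,0.07],[0.058,-0.078,-0.159]],
    [1,[-0.002,0.034,0.07],[0.058,-0.078,-0.159]],
    [1,[-0.002,0.034,0.07],[0.058,-0.078,-0.159]]
  ]
}}

```text
time: 15.83
tool_pos: [0.5408, -0.2395, 0.1408]
tool_rot: [-3.141, -0.001, 1.783]
contact_force: [0.7, -0.1, 0.6]
opening: 0.0917
```

```bash
python3 - <<'E'
from h import *
p,R0,s=pose(); print(s["time"],p.round(4),R0.as_euler("xyz",True).round(2),s["qpos"].round(2))
rel([.5407,-.2385,.041],down(102.6))
c,S=cam("scene"); crop(c,220,60,380,200,"s8",5)
E
```

```text
15.8333 [ 0.5408 -0.2395  0.1408] [-1.7996e+02 -7.0000e-02  1.0217e+02] [-0.55  0.54  1.46  0.    1.15 -0.76]
shift [0.0009, 0.0002, 0.0998] turn [-0.0007, -0.0013, -0.0075]
```

View pics/s8.png

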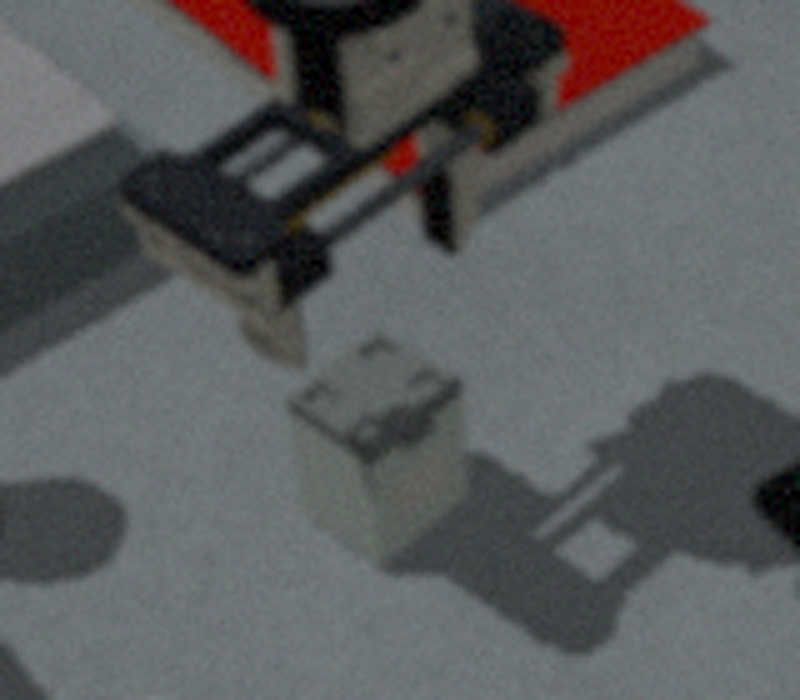

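Request:
{"op": "jog_arm", "data": {
  "series": [
    [1,[0.001,0,0.025],[0,0,-0.0075]],
    [1,[0.001,0,0.05],[0,0,-0.0075]],
    [1,[0.001,0,0.075],[0,0,-0.0075]],
    [1,[0.001,0,0.092],[0,0,-0.0075]],
    [1,[0.001,0,0.1],[0,0,-0.0075]],
    [1,[0.001,0,0.1],[0,0,-0.0075]],
    [1,[0.001,0,0.1],[0,0,-0.0075]]
  ]
}}

```text
time: 16.47
tool_pos: [0.5433, -0.2407, 0.0446]
tool_rot: [3.137, 0.006, 1.789]
contact_force: [0.5, -0.0, -0.8]
opening: 0.0919
```

Request:
{"op": "jog_arm", "data": {
  "series": [
    [0.5,[0,0,0],[0,0,0]],
    [0.4,[0,0,0],[0,0,0]],
    [-1,[0,0,0],[0,0,0]],
    [-1,[0,0,0],[0,0,0]],
    [-1,[0,0,0],[0,0,0]],
    [-1,[0,0,0],[0,0,0]],
    [-1,[0,0,0],[0,0,0]],
    [-1,[0,0,0],[0,0,0]]
  ],
  "squeeze": 25
}}

```text
time: 17.13
tool_pos: [0.5424, -0.2402, 0.0439]
tool_rot: [3.139, 0.006, 1.79]
contact_force: [-3.3, -0.9, 5.1]
opening: 0.0619
```

Request:
{"op": "jog_arm", "data": {
  "series": [
    [-1,[0,0,-0.01],[0,0,0]],
    [-1,[0,0,-0.03],[0,0,0]],
    [-1,[0,0,-0.06],[0,0,0]],
    [-1,[0,0,-0.09],[0,0,0]],
    [-1,[0,0,-0.12],[0,0,0]],
    [-1,[0,0,-0.15],[0,0,0]],
    [-1,[0,0,-0.17],[0,0,0]],
    [-1,[0,0,-0.17],[0,0,0]],
    [-1,[0,0,-0.17],[0,0,0]]
  ]
}}

```text
time: 17.88
tool_pos: [0.5423, -0.2392, 0.2137]
tool_rot: [3.137, 0.006, 1.789]
contact_force: [0.2, 0.1, -4.6]
opening: 0.0618
```

```bash
python3 - <<'E'
from h import *
p,R0,s=pose(); print(s["time"],p.round(4),R0.as_euler("xyz",True).round(2),s["opening"],s["contact_force"],s["qpos"].round(2))
c,S=cam("scene"); crop(c,220,40,380,180,"s9",5)
E
```

```text
17.8833 [ 0.5423 -0.2392  0.2137] [179.75   0.36 102.52] 0.061805176672927085 [ 0.18119541  0.07465491 -4.5906674 ] [-0.54  0.47  1.36 -0.    1.3  -0.76]
```

View pics/s9.png

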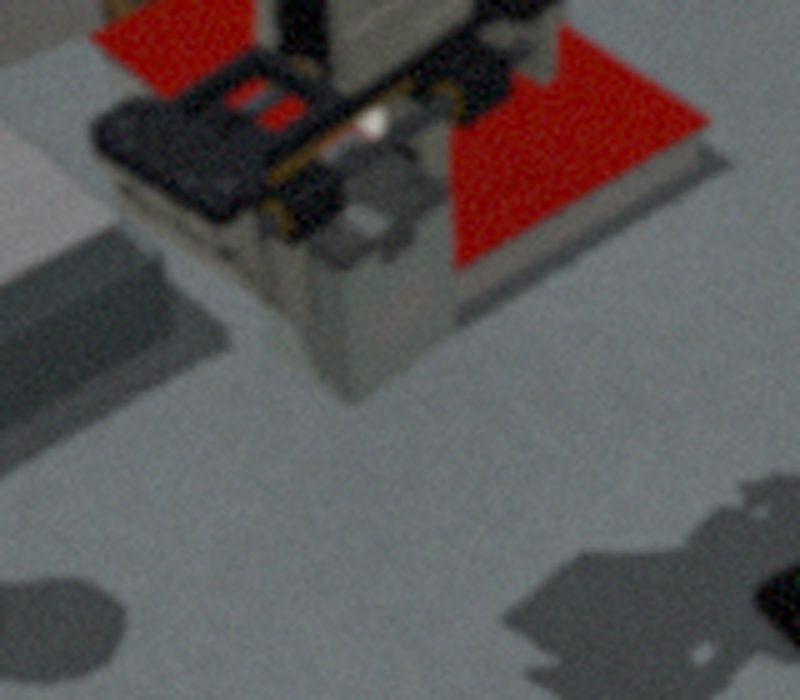

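```bash
python3 - <<'E'
from h import *
for n in ("top","scene"):
    I=[];D=[]
    for i in range(8):
        c=eyes.read_camera(n); I.append(c["img"].astype(float)); D.append(c["range_z"])
    D=np.array(D); D[D<=0]=np.nan
    np.savez(f"/tmp/avg_{n}.npz",I=np.mean(I,0),D=np.nanmedian(D,0),K=c["camera_matrix"],T=c["T"])
    im=np.mean(I,0).mean(2)
    u0,v0,u1,v1=(195,175,255,225) if n=="top" else (355,240,455,335)
    a=im[v0:v1,u0:u1]; a=np.clip((a-25)/(115-25),0,1)**.6*255
    s=min(800//(u1-u0),600//(v1-v0)); cv2.imwrite(f"pics/a_{n}.png",cv2.resize(a.astype(np.uint8),None,fx=s,fy=s,interpolation=cv2.INTER_CUBIC)); print(s)
E
```

```text
12
6
```

View pics/a_top.png

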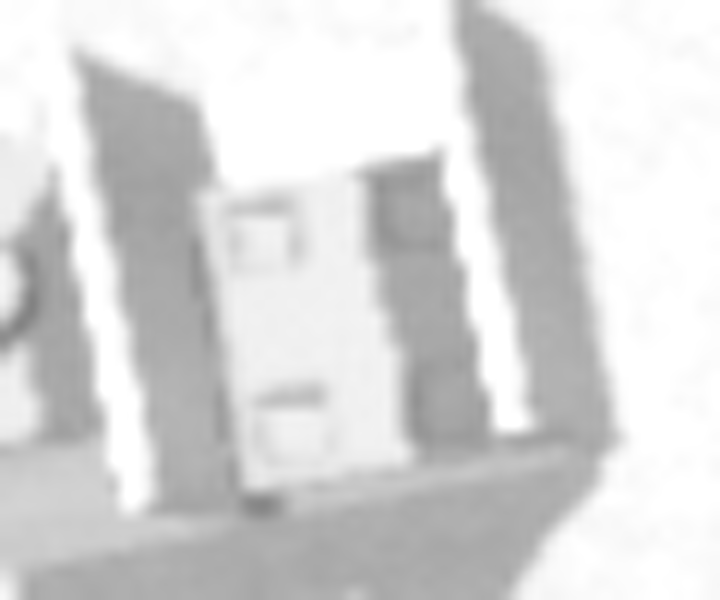

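View pics/a_scene.png

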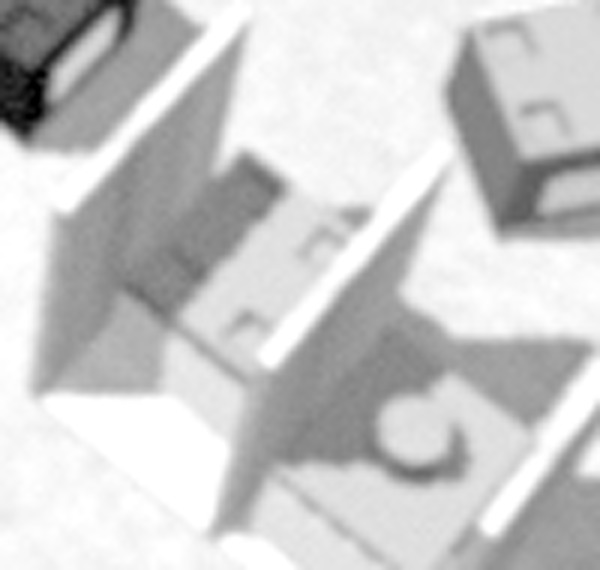

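```bash
python3 - <<'E'
import numpy as np,cv2
for n,(u0,v0,u1,v1),s,(lo,hi) in (("top",(210,186,240,218),18,(70,115)),("scene",(370,262,420,310),12,(70,125))):
    z=np.load(f"/tmp/avg_{n}.npz"); im=z["I"].mean(2)[v0:v1,u0:u1]
    print(n,np.percentile(im,[5,25,50,75,95]))
    lo,hi=np.percentile(im,[12,90])
    a=np.clip((im-lo)/(hi-lo),0,1)*255
    b=cv2.resize(a.astype(np.uint8),None,fx=s,fy=s,interpolation=cv2.INTER_CUBIC); b=cv2.cvtColor(b,8)
    for k in range(0,u1-u0,5): cv2.putText(b,str(u0+k),(int((k+.5)*s)-10,10),0,.35,(0,0,255)); cv2.line(b,(int((k+.5)*s),12),(int((k+.5)*s),18),(0,0,255))
    for k in range(0,v1-v0,5): cv2.putText(b,str(v0+k),(0,int((k+.5)*s)),0,.35,(0,0,255)); cv2.line(b,(24,int((k+.5)*s)),(30,int((k+.5)*s)),(0,0,255))
    cv2.imwrite(f"pics/f_{n}.png",b); print(b.shape)
E
```

```text
top [ 66.61666667  72.20833333  87.64583333 106.25       129.7125    ]
(576, 540, 3)
scene [ 56.125       61.65625     75.29166667  98.66666667 117.3375    ]
(576, 600, 3)
```

View pics/f_top.png

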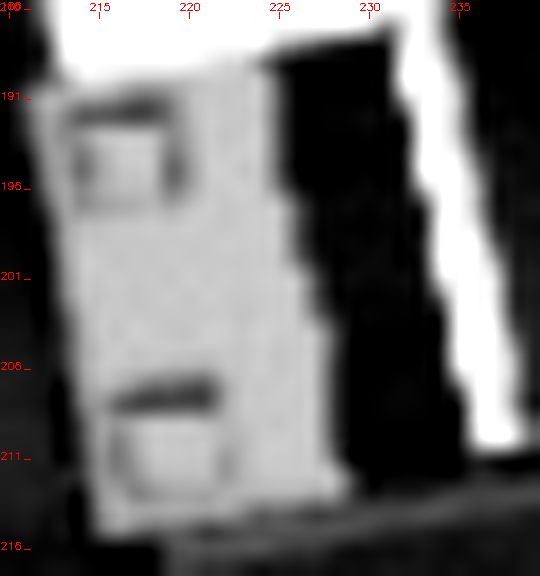

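View pics/f_scene.png

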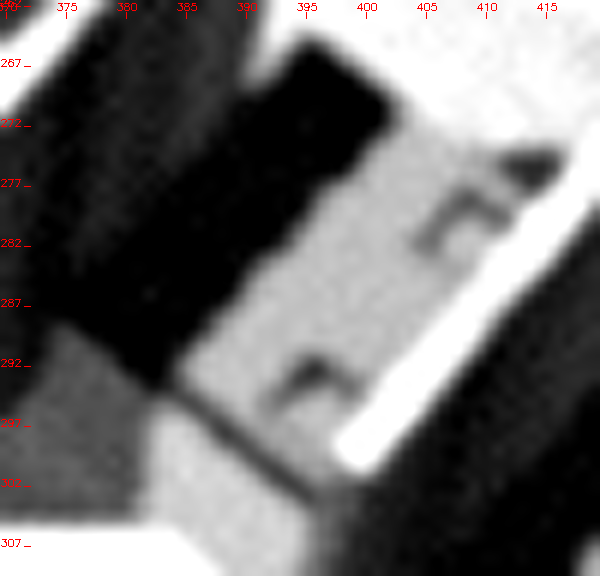

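```bash
cat >> h.py <<'E'
def ray(n,u,v,zp):
    z=np.load(f"/tmp/avg_{n}.npz"); K,T=z["K"],z["T"]
    d=T[:3,:3]@np.array([(u-K[0,2])/K[0,0],(v-K[1,2])/K[1,1],1]); return T[:3,3]+d*(zp-T[2,3])/d[2]
def proj(n,P):
    z=np.load(f"/tmp/avg_{n}.npz"); K,T=z["K"],z["T"]
    q=T[:3,:3].T@(np.array(P)-T[:3,3]); return (K@(q/q[2]))[:2]
E
python3 - <<'E'
from h import *
H=.064
a=ray("top",216.61,194.06,H); b=ray("top",218.94,210.06,H)
print(a,b,np.linalg.norm(a-b),np.degrees(np.arctan2(*(a-b)[1::-1])))
ex=(a-b)[:2]/np.linalg.norm((a-b)[:2]); ey=np.array([-ex[1],ex[0]])
c=(a+b)[:2]/2-.0155*ey; print("lid centre top cam",c)
e1=ray("top",210+40/18-.5,186+90/18-.5,H);e2=ray("top",210+97/18-.5,186+532/18-.5,H); print("left edge len",np.linalg.norm(e1-e2),"centre from edge",((e1+e2)[:2]/2-.027*ey), np.degrees(np.arctan2(*(e1-e2)[1::-1])))
# walls from top depth
z=np.load("/tmp/avg_top.npz");K,T=z["K"],z["T"];v,u=np.mgrid[0:400,0:640];d=z["D"]
P=np.stack([(u-K[0,2])/K[0,0]*d,(v-K[1,2])/K[1,1]*d,d],-1)@T[:3,:3].T+T[:3,3]
Q=P[165:232,160:252].reshape(-1,3);Q=Q[(Q[:,2]>.127)&(Q[:,2]<.145)];r=cv2.minAreaRect((Q[:,:2]*1000).astype(np.float32));print(r)
z=np.load("/tmp/avg_scene.npz");K,T=z["K"],z["T"];d=z["D"]
S=np.stack([(u-K[0,2])/K[0,0]*d,(v-K[1,2])/K[1,1]*d,d],-1)@T[:3,:3].T+T[:3,3]
Q=S[225:360,340:480].reshape(-1,3);Q=Q[(Q[:,2]>.127)&(Q[:,2]<.145)];r=cv2.minAreaRect((Q[:,:2]*1000).astype(np.float32));print(r)
# predict scene pixels: shift of +d in x' from top measure
for s in (2,3.5,5,6.5):
  cc=c+ex*s/1000-ey*.0013
  out=[]
  for sx in (1,-1):
    for dx,dy in ((1,-1),(-1,-1),(-1,1)):
      w=cc+ex*(sx*.0195+dx*.0070)+ey*(.0155+dy*.007)
      q=proj("scene",[*w,H]); out.append(np.round([(q[0]-370+.5)*12,(q[1]-262+.5)*12]).astype(int).tolist())
  for e in ((.031,-.027),(.031,.0)):
      w=cc+ex*e[0]+ey*e[1]; q=proj("scene",[*w,H]); out.append(np.round([(q[0]-370+.5)*12,(q[1]-262+.5)*12]).astype(int).tolist())
  print(s,out)
E
```

```text
[0.60023073 0.19097488 0.064     ] [0.56138776 0.18405667 0.064     ] 0.03945425104816563 10.098892678854186
lid centre top cam [0.58352713 0.17225592]
left edge len 0.06039408452803925 centre from edge [0.58356952 0.17172399] 9.193563379137785
((586.2816162109375, 209.45281982421875), (88.99462890625, 150.78294372558594), 12.560325622558594)
((590.5241088867188, 209.0425567626953), (89.77485656738281, 150.1077880859375), 12.876346588134766)
2 [[253, 396], [311, 336], [382, 394], [412, 230], [467, 172], [538, 228], [57, 268], [191, 380]]
3.5 [[247, 403], [304, 342], [376, 401], [406, 237], [461, 178], [533, 235], [51, 275], [185, 386]]
5 [[240, 409], [298, 349], [370, 407], [400, 243], [455, 185], [527, 241], [44, 281], [179, 393]]
6.5 [[234, 416], [292, 355], [364, 414], [394, 249], [449, 191], [521, 247], [38, 287], [172, 399]]
```

```bash
python3 - <<'E'
from h import *
H=.064
im=np.load("/tmp/avg_top.npz")["I"].mean(2); im=cv2.GaussianBlur(im,(0,0),.6)
def sub(x,g):
    i=np.argmax(g[1:-1])+1; a,b,c=g[i-1:i+2]; return x[i]+.5*(a-c)/(a-2*b+c+1e-9)
# left edge rows 194..212: threshold crossing of 88 between wall dark and lid
pts=[]
for v in range(193,214):
    uc=210+(38+(v-191)*18*57/442)/18-.5
    us=np.arange(int(uc)-3,int(uc)+4); g=np.diff(im[v,us[0]:us[-1]+1]); pts.append((sub(us[:-1]+.5,g),v))
pts=np.array(pts); 
W=np.array([ray("top",u,v,H) for u,v in pts]); l=cv2.fitLine(W[:,:2].astype(np.float32),cv2.DIST_HUBER,0,1e-4,1e-4).ravel(); print("left edge",np.degrees(np.arctan2(l[1],l[0])),l[2:],np.std((W[:,:2]-l[2:])@[-l[1],l[0]]))
# bottom edge (front x-) columns 216..227
pts=[]
for u in range(217,228):
    vc=186+(532-(u-215)*18*.166)/18-.5
    vs=np.arange(int(vc)-3,int(vc)+4); g=-np.diff(im[vs[0]:vs[-1]+1,u]); pts.append((u,sub(vs[:-1]+.5,g)))
pts=np.array(pts);print(pts.round(1).tolist())
W=np.array([ray("top",u,v,H) for u,v in pts]); l=cv2.fitLine(W[:,:2].astype(np.float32),cv2.DIST_HUBER,0,1e-4,1e-4).ravel(); print("-x edge",np.degrees(np.arctan2(l[1],l[0])),l[2:])
# top edge: lid vs bright floor
pts=[]
for u in range(214,224):
    vs=np.arange(186,194); g=-np.diff(im[186:194,u]); pts.append((u,sub(vs[:-1]+.5,g)))
pts=np.array(pts);print(pts.round(1).tolist())
W=np.array([ray("top",u,v,H) for u,v in pts]); l=cv2.fitLine(W[:,:2].astype(np.float32),cv2.DIST_HUBER,0,1e-4,1e-4).ravel(); print("+x edge",np.degrees(np.arctan2(l[1],l[0])),l[2:])
# scene +x edge dark line
im=np.load("/tmp/avg_scene.npz")["I"].mean(2); im=cv2.GaussianBlur(im,(0,0),.6)
pts=[]
for u in range(385,396):
    vc=262+(395+(u-384.1)*12*.77)/12-.5; vs=np.arange(int(vc)-3,int(vc)+4); pts.append((u,sub(vs,-im[vs,u])))
pts=np.array(pts);print(pts.round(1).tolist())
W=np.array([ray("scene",u,v,H-.001) for u,v in pts]); l=cv2.fitLine(W[:,:2].astype(np.float32),cv2.DIST_HUBER,0,1e-4,1e-4).ravel(); print("scene +x edge",np.degrees(np.arctan2(l[1],l[0])),l[2:])
E
```

```text
left edge 10.827035 [0.5770384 0.1987075] 0.000335555281860254
[[217.0, 215.4], [218.0, 215.2], [219.0, 214.8], [220.0, 214.5], [221.0, 214.4], [222.0, 214.4], [223.0, 214.0], [224.0, 213.5], [225.0, 213.5], [226.0, 213.4], [227.0, 213.3]]
-x edge -76.74908 [0.5512287  0.17678955]
[[214.0, 189.8], [215.0, 190.1], [216.0, 190.0], [217.0, 189.9], [218.0, 189.8], [219.0, 189.4], [220.0, 188.8], [221.0, 188.6], [222.0, 188.4], [223.0, 188.3]]
+x edge -76.19393 [0.61194235 0.1867593 ]
[[385.0, 294.6], [386.0, 295.3], [387.0, 296.3], [388.0, 297.3], [389.0, 297.9], [390.0, 298.7], [391.0, 299.7], [392.0, 300.5], [393.0, 301.1], [394.0, 301.9], [395.0, 302.6]]
scene +x edge -78.77753 [0.6163405  0.18906559]
```

```bash
python3 - <<'E'
from h import *
rel([.5423,-.2392,.25],down(102.5)); rel([.5874,.1705,.25],down(101.3))
E
```

```text
shift [-0.0002, 0.0003, -0.0366] turn [0.0032, 0.0056, 0.0003]
shift [0.39, 0.1332, -0.0383] turn [0.0032, 0.0055, 0.0212]
```

Request:
{"op": "jog_arm", "data": {
  "series": [
    [-1,[0,0,-0.02],[0.003,0.005,0.02]],
    [-1,[0.01,0.003,-0.038],[0.003,0.005,0.02]],
    [-1,[0.04,0.013,-0.038],[0.003,0.005,0.021]],
    [-1,[0.08,0.027,-0.038],[0.003,0.005,0.021]],
    [-1,[0.12,0.041,-0.038],[0.003,0.005,0.021]],
    [-1,[0.16,0.055,-0.038],[0.003,0.005,0.021]],
    [-1,[0.2,0.068,-0.038],[0.003,0.005,0.021]],
    [-1,[0.24,0.082,-0.038],[0.003,0.005,0.021]],
    [-1,[0.28,0.096,-0.038],[0.003,0.005,0.021]],
    [-1,[0.32,0.109,-0.038],[0.003,0.005,0.021]],
    [-1,[0.36,0.123,-0.038],[0.003,0.005,0.021]],
    [-1,[0.38,0.13,-0.038],[0.003,0.005,0.021]]
  ]
}}

```text
time: 19.73
tool_pos: [0.5861, 0.1642, 0.2498]
tool_rot: [3.141, -0.001, 1.771]
contact_force: [-0.3, -0.4, -4.1]
opening: 0.0615
```

```bash
python3 - <<'E'
from h import *
p,R0,s=pose(); print(s["time"],p.round(4),R0.as_euler("xyz",True).round(2),s["qpos"].round(2),s["contact_force"].round(1))
rel([.5874,.1705,.22],down(101.3))
E
```

```text
19.7333 [0.5861 0.1642 0.2498] [ 1.7996e+02 -6.0000e-02  1.0145e+02] [ 0.15  0.48  1.24  0.    1.42 -0.05] [-0.3 -0.4 -4.1]
shift [0.0059, 0.0025, 0.0298] turn [0.0008, -0.001, 0.0026]
```

Request:
{"op": "jog_arm", "data": {
  "series": [
    [-1,[0.004,0.002,0.01],[0,0,0.002]],
    [-1,[0.006,0.0025,0.02],[0,0,0.002]],
    [-1,[0.006,0.0025,0.03],[0,0,0.002]],
    [-1,[0.006,0.0025,0.03],[0,0,0.002]],
    [-1,[0.006,0.0025,0.03],[0,0,0.002]]
  ]
}}

```text
time: 20.15
tool_pos: [0.5874, 0.1648, 0.2187]
tool_rot: [-3.139, 0.001, 1.764]
contact_force: [0.6, 0.8, -2.8]
opening: 0.0616
```

```bash
python3 - <<'E'
from h import *
p,R0,s=pose(); print(s["time"],p.round(4),R0.as_euler("xyz",True).round(2),s["qpos"].round(2),s["contact_force"].round(1))
rel([.5874,.1705,.22],down(101.3))
for n in ("top","scene"):
    I=[]
    for i in range(4):
        c=eyes.read_camera(n); I.append(c["img"].astype(float))
    I=np.mean(I,0); np.save(f"/tmp/h_{n}.npy",I)
    u0,v0,u1,v1=(170,140,270,220) if n=="top" else (330,180,470,320)
    a=np.clip(I[v0:v1,u0:u1,::-1]*1.6,0,255).astype(np.uint8); s=min(800//(u1-u0),600//(v1-v0))
    cv2.imwrite(f"pics/hov_{n}.png",cv2.resize(a,None,fx=s,fy=s,interpolation=cv2.INTER_CUBIC))
E
```

```text
20.15 [0.5874 0.1648 0.2187] [-1.7987e+02  4.0000e-02  1.0109e+02] [ 0.15  0.51  1.28 -0.    1.35 -0.05] [ 0.6  0.8 -2.8]
shift [0.0056, 0.0011, -0.0013] turn [-0.0023, 0.0007, -0.0036]
```

View pics/hov_scene.png

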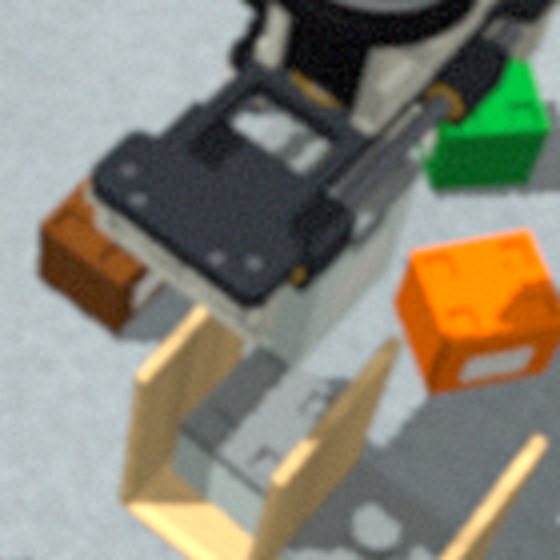

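View pics/hov_top.png

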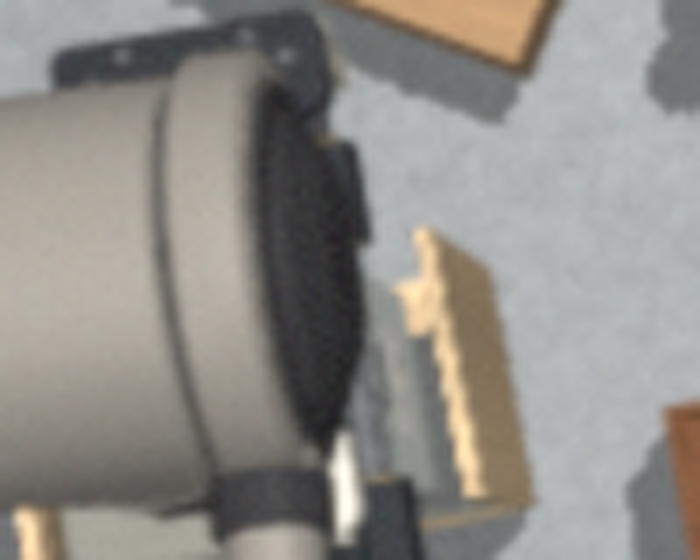

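Request:
{"op": "jog_arm", "data": {
  "series": [
    [-1,[0.003,0.001,0],[-0.002,0,-0.003]],
    [-1,[0.0056,0.001,0],[-0.002,0,-0.003]],
    [-1,[0.0056,0.001,0],[-0.002,0,-0.003]],
    [-1,[0.0056,0.001,0],[-0.002,0,-0.003]]
  ]
}}

```text
time: 20.88
tool_pos: [0.5876, 0.1725, 0.2197]
tool_rot: [3.139, 0.0, 1.77]
contact_force: [0.0, 0.1, -4.6]
opening: 0.0622
```

```bash
python3 - <<'E'
from h import *
p,R0,s=pose(); print(s["time"],p.round(4),R0.as_euler("xyz",True).round(2),s["contact_force"].round(1))
rel([.5874,.1705,.22],down(101.3))
I=np.mean([eyes.read_camera("scene")["img"].astype(float) for i in range(4)],0)
u0,v0,u1,v1=380,210,440,280
a=np.clip(I[v0:v1,u0:u1,::-1]*1.6,0,255).astype(np.uint8); s=8
cv2.imwrite("pics/hov2.png",cv2.resize(a,None,fx=s,fy=s,interpolation=cv2.INTER_CUBIC))
zb=p[2]-.044+.008
ex=np.array([.9806,.1959]);ey=np.array([-.1959,.9806]); c=p[:2]+.0019*ey
for bx,by in((0,0),(.0014,-.0011)):
  for sx in(1,-1):
    q=proj("scene",[*(c+ex*(sx*.031+bx)+ey*(.027+by)),zb]); print(((q-[u0,v0]+.5)*s).round())
E
```

```text
20.8833 [0.5876 0.1725 0.2197] [1.7988e+02 2.0000e-02 1.0140e+02] [ 0.   0.1 -4.6]
shift [-0.0019, -0.0005, -0.0003] turn [0.0021, 0.0004, 0.0018]
[221. 515.]
[402. 318.]
[212. 516.]
[394. 319.]
```

View pics/hov2.png

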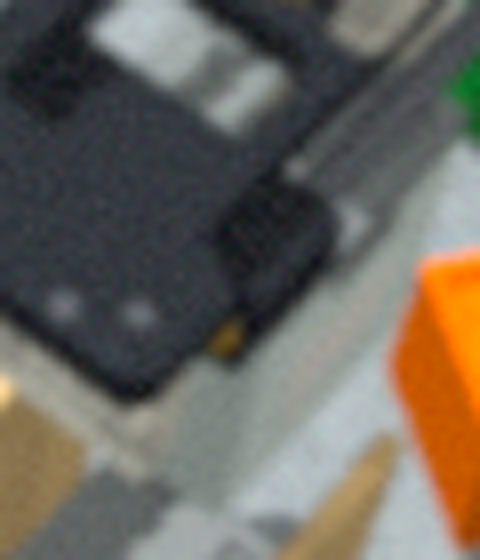

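Request:
{"op": "jog_arm", "data": {
  "series": [
    [-1,[-0.0019,-0.0005,0],[0.002,0,0.002]],
    [-1,[-0.0019,-0.0005,0],[0.002,0,0.002]],
    [-1,[-0.0019,-0.0005,0],[0.002,0,0.002]],
    [-1,[-0.0019,-0.0005,0],[0.002,0,0.002]],
    [-1,[-0.0019,-0.0005,0],[0.002,0,0.002]]
  ]
}}

```text
time: 21.5
tool_pos: [0.5876, 0.1701, 0.2197]
tool_rot: [3.141, 0.0, 1.767]
contact_force: [0.0, 0.4, -4.5]
opening: 0.0616
```

```bash
python3 - <<'E'
from h import *
p,R0,s=pose(); print(s["time"],p.round(4),R0.as_euler("xyz",True).round(2),s["contact_force"].round(1))
rel([.5874,.1705,.22],down(101.3))
I=np.mean([eyes.read_camera("scene")["img"].astype(float) for i in range(6)],0)
g=cv2.GaussianBlur(I.mean(2),(0,0),.6)
zb=p[2]-.044+.008
ex=np.array([.9806,.1959]);ey=np.array([-.1959,.9806]); c=p[:2]+.0019*ey
q1=proj("scene",[*(c+ex*.031+ey*.027),zb]);q2=proj("scene",[*(c-ex*.031+ey*.027),zb]); d=(q2-q1)/np.linalg.norm(q2-q1); n=np.array([-d[1],d[0]]); L=np.linalg.norm(q2-q1)
off=np.arange(-4,4.01,.25)
for f in np.arange(.1,.95,.1):
    pr=[]
    for o in off:
        x=q1+d*L*f+n*o; pr.append(cv2.remap(g.astype(np.float32),np.float32([[x[0]]]),np.float32([[x[1]]]),1)[0,0])
    print(round(f,1),np.round(pr[::2]).astype(int).tolist())
print("n",n, "px per mm of ey:",(proj("scene",[*(c+ey*.001),zb])-proj("scene",[*c,zb]))@n)
E
```

```text
21.5 [0.5876 0.1701 0.2197] [1.7999e+02 2.0000e-02 1.0125e+02] [ 0.   0.4 -4.5]
shift [0.0004, -0.0001, -0.0003] turn [0.0002, 0.0004, -0.0008]
0.1 [82, 82, 83, 85, 87, 90, 93, 97, 102, 107, 111, 113, 116, 117, 116, 116, 113]
0.2 [86, 88, 90, 92, 93, 95, 97, 100, 104, 108, 112, 115, 116, 117, 117, 117, 117]
0.3 [92, 93, 94, 95, 95, 96, 98, 101, 105, 109, 113, 116, 117, 118, 118, 118, 118]
0.4 [93, 93, 93, 94, 95, 95, 97, 99, 103, 107, 110, 112, 114, 115, 114, 114, 113]
0.5 [95, 95, 95, 95, 95, 96, 97, 100, 104, 108, 112, 115, 118, 119, 120, 121, 121]
0.6 [98, 98, 97, 97, 96, 96, 97, 100, 104, 109, 113, 116, 118, 120, 121, 120, 120]
0.7 [99, 98, 97, 96, 96, 96, 98, 102, 105, 109, 113, 116, 117, 118, 118, 118, 118]
0.8 [98, 98, 97, 96, 96, 96, 98, 100, 104, 108, 112, 114, 115, 115, 114, 112, 109]
0.9 [98, 98, 97, 97, 97, 97, 98, 100, 104, 107, 109, 109, 107, 100, 93, 84, 76]
n [0.7357902  0.67720955] px per mm of ey: 0.5997038866926148
```

Request:
{"op": "jog_arm", "data": {
  "series": [
    [-1,[0.0008,0,0.01],[0,0,0]],
    [-1,[0.0008,0,0.025],[0,0,0]],
    [-1,[0.0008,0,0.04],[0,0,0]],
    [-1,[0.0008,0,0.055],[0,0,0]],
    [-1,[0.0008,0,0.07],[0,0,0]],
    [-1,[0.0008,0,0.085],[0,0,0]],
    [-1,[0.0008,0,0.096],[0,0,0]],
    [-1,[0.0008,0,0.104],[0,0,0]],
    [-1,[0.0008,0,0.106],[0,0,0]],
    [-1,[0.0008,0,0.106],[0,0,0]],
    [-1,[0.0008,0,0.106],[0,0,0]]
  ]
}}

```text
time: 22.72
tool_pos: [0.5879, 0.171, 0.1143]
tool_rot: [3.14, 0.0, 1.767]
contact_force: [-0.1, -0.2, -3.9]
opening: 0.0618
```

```bash
python3 - <<'E'
from h import *
p,R0,s=pose(); print(s["time"],p.round(4),R0.as_euler("xyz",True).round(2),s["contact_force"].round(1),s["torque"].round(2))
ex=np.array([.9806,.1959]);ey=np.array([-.1959,.9806]); print(p[:2]@ex,p[:2]@ey)
I=np.mean([eyes.read_camera("scene")["img"].astype(float) for i in range(3)],0)
u0,v0,u1,v1=350,220,450,320
a=np.clip(I[v0:v1,u0:u1,::-1]*1.6,0,255).astype(np.uint8)
cv2.imwrite("pics/low.png",cv2.resize(a,None,fx=6,fy=6,interpolation=cv2.INTER_CUBIC))
E
```

```text
22.7167 [0.5879 0.171  0.1143] [1.7992e+02 3.0000e-02 1.0126e+02] [-0.1 -0.2 -3.9] [-0.02 -0.16  0.01]
0.6099489617558238 0.05248182056896149
```

View pics/low.png

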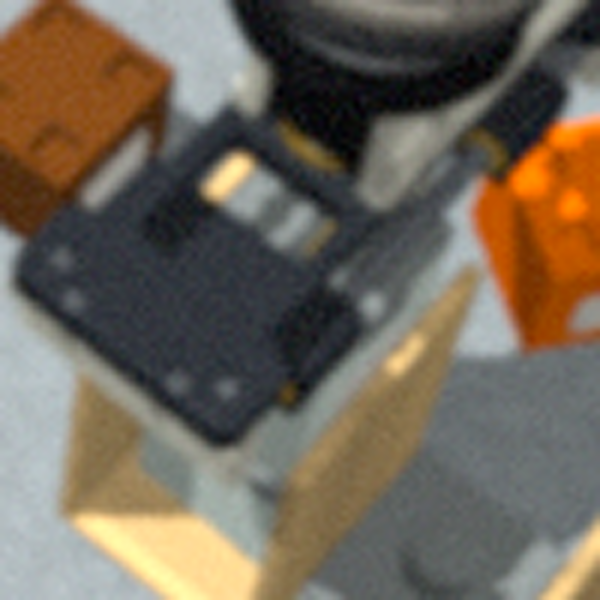

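Request:
{"op": "jog_arm", "data": {
  "series": [
    [-1,[0,0,0.002],[0,0,0]],
    [-1,[0,0,0.004],[0,0,0]],
    [-1,[0,0,0.005],[0,0,0]],
    [-1,[0,0,0.005],[0,0,0]]
  ]
}}

```text
time: 23.2
tool_pos: [0.5872, 0.1708, 0.1084]
tool_rot: [-3.141, 0.0, 1.767]
contact_force: [0.2, 0.5, -4.5]
opening: 0.062
```

Request:
{"op": "jog_arm", "data": {
  "series": [
    [-1,[0,0,0.001],[0,0,0]],
    [-1,[0,0,0.002],[0,0,0]],
    [-1,[0,0,0.002],[0,0,0]]
  ]
}}

```text
time: 23.45
tool_pos: [0.5873, 0.1708, 0.1064]
tool_rot: [-3.141, 0.0, 1.767]
contact_force: [0.3, 1.3, -4.1]
opening: 0.0618
```

Request:
{"op": "jog_arm", "data": {
  "series": [
    [-1,[0,0,0.001],[0,0,0]],
    [-1,[0,0,0.0015],[0,0,0]],
    [-1,[0,0,0.0015],[0,0,0]]
  ]
}}

```text
time: 23.7
tool_pos: [0.5873, 0.1708, 0.1051]
tool_rot: [-3.142, 0.0, 1.767]
contact_force: [0.8, 0.3, -4.1]
opening: 0.0621
```

Request:
{"op": "jog_arm", "data": {
  "series": [
    [-1,[0,0,0.0008],[0,0,0]],
    [-1,[0,0,0.0012],[0,0,0]],
    [-1,[0,0,0.0012],[0,0,0]]
  ]
}}

```text
time: 23.95
tool_pos: [0.5874, 0.1708, 0.1039]
tool_rot: [-3.142, 0.001, 1.767]
contact_force: [0.5, 0.4, -3.5]
opening: 0.062
```

Request:
{"op": "jog_arm", "data": {
  "series": [
    [-1,[0,0,0.0006],[0,0,0]],
    [-1,[0,0,0.001],[0,0,0]],
    [-1,[0,0,0.001],[0,0,0]]
  ]
}}

```text
time: 24.2
tool_pos: [0.5874, 0.1708, 0.103]
tool_rot: [3.141, 0.0, 1.767]
contact_force: [-1.1, -0.5, -4.0]
opening: 0.0621
```

Request:
{"op": "jog_arm", "data": {
  "series": [
    [-1,[0,0,0.0006],[0,0,0]],
    [-1,[0,0,0.0006],[0,0,0]],
    [-1,[0,0,0.0006],[0,0,0]]
  ]
}}

```text
time: 24.45
tool_pos: [0.5875, 0.1709, 0.1029]
tool_rot: [3.141, 0.001, 1.767]
contact_force: [-1.2, -0.5, 1.9]
opening: 0.0619
```

Request:
{"op": "jog_arm", "data": {
  "series": [
    [-1,[0,0,0],[0,0,0]],
    [-1,[0,0,0],[0,0,0]],
    [0.4,[0,0,0],[0,0,0]],
    [0.5,[0,0,0],[0,0,0]],
    [0.65,[0,0,0],[0,0,0]],
    [0.8,[0,0,0],[0,0,0]],
    [1,[0,0,0],[0,0,0]],
    [1,[0,0,0],[0,0,0]],
    [1,[0,0,0],[0,0,0]]
  ],
  "squeeze": 5
}}

```text
time: 25.2
tool_pos: [0.5875, 0.1709, 0.1024]
tool_rot: [3.141, 0.0, 1.767]
contact_force: [-0.1, -0.2, -0.7]
opening: 0.0911
```

Request:
{"op": "jog_arm", "data": {
  "series": [
    [1,[0,0,-0.005],[0,0,0]],
    [1,[0,0,-0.02],[0,0,0]],
    [1,[0,0,-0.045],[0,0,0]],
    [1,[0,0,-0.075],[0,0,0]],
    [1,[0,0,-0.11],[0,0,0]],
    [1,[0,0,-0.14],[0,0,0]],
    [1,[-0.03,0,-0.16],[0,0,0]],
    [1,[-0.07,0,-0.16],[0,0,0]],
    [1,[-0.11,0,-0.16],[0,0,0]],
    [1,[-0.15,0,-0.16],[0,0,0]],
    [1,[-0.19,0,-0.16],[0,0,0]],
    [1,[-0.23,0,-0.16],[0,0,0]]
  ]
}}

```text
time: 26.2
tool_pos: [0.6323, -0.0565, 0.2632]
tool_rot: [3.141, 0.001, 1.768]
contact_force: [1.3, 0.7, -0.2]
opening: 0.092
```

```bash
python3 - <<'E'
from h import *
p,R0,s=pose(); print(s["time"],p.round(4),s["contact_force"].round(1))
for n in("top","scene"):
    D=[]
    for i in range(4):
        c,P=cam(n); D.append(P)
    P=np.nanmedian(D,0)
    u0,v0,u1,v1=(150,150,260,240) if n=="top" else (330,200,490,360)
    crop(c,u0,v0,u1,v1,"fin_"+n,5 if n=="top" else 4)
    cv2.imwrite(f"pics/full_{n}.png",c["img"][:,:,::-1])
    Q=P.reshape(-1,3); ex=np.array([.9806,.1959]);ey=np.array([-.1959,.9806])
    a=Q[:,:2]@ex-.6060-(0 if n=="top" else .0044); b=Q[:,:2]@ey-.0547
    m=(abs(a)<.022)&(abs(b)<.019)&(Q[:,2]>.1); q=Q[m]; A=np.c_[a[m],b[m],np.ones(m.sum())]
    m2=abs(q[:,2]-np.median(q[:,2]))<.004
    print(n,m.sum(),np.median(q[:,2]),np.linalg.lstsq(A[m2],q[m2,2],rcond=None)[0])
E
```

```text
26.2 [ 0.6323 -0.0565  0.2632] [ 1.3  0.7 -0.2]
top 326 0.14549539463485878 [ 0.00257676 -0.00156184  0.14561514]
scene 499 0.14406830308142354 [-0.0061167  -0.00796815  0.1441083 ]
```

View pics/fin_top.png

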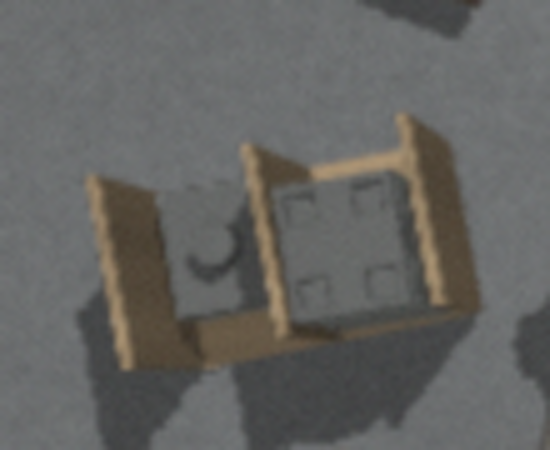

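View pics/fin_scene.png

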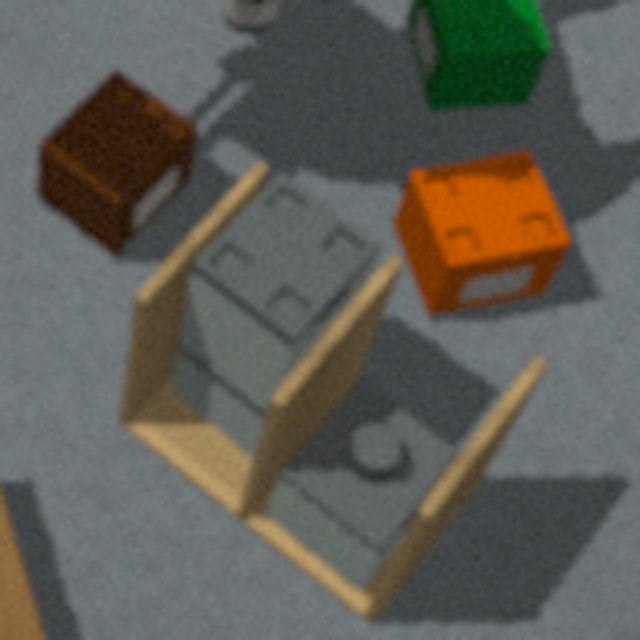

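View pics/full_scene.png

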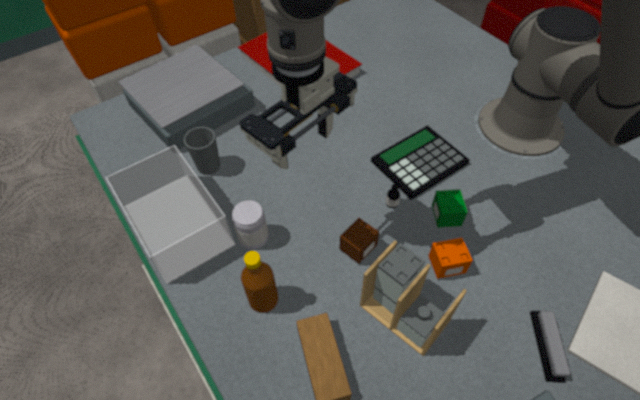

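The lid is level at 144–146 mm, where 145 means home and 150 would mean standing on the lid. The bystanders look unmoved. I'll let the arm settle and hand in.

Request:
{"op": "jog_arm", "data": {
  "series": [
    [1,[0,0,0],[0,0,0]],
    [1,[0,0,0],[0,0,0]],
    [1,[0,0,0],[0,0,0]],
    [1,[0,0,0],[0,0,0]]
  ]
}}

```text
time: 26.93
tool_pos: [0.6323, -0.0542, 0.2626]
tool_rot: [3.141, 0.001, 1.768]
contact_force: [-0.6, -0.2, 0.3]
opening: 0.0919
```

```bash
python3 - <<'E'
from cell import job; print(job.hand_in())
E
```

```text
the job is handed in; nothing more can be done
None
```

I righted the tall tub on the counter and let go of it. I then took it again by its x sides, stacked it on the recess-lidded low tub in the rack's -y bay, and handed in at about 27 s.

**Last checks:**
- **Feet home:** the stacked lid measures 145.6 mm in the top view and 144.1 mm in the scene view, where 145 mm means home and 150 mm means standing on the lid. It is level to within about half a degree.
- **Contact:** the feet slid down through the lid level almost without force. They met the recess floors with their undersides at 59 mm, as expected.
- **Other things:** in the scene picture the low tubs are still in their bays and the bystanders look unmoved; I checked this by eye, not by measuring. The arm touches nothing.

**What disagreed:**
- **Tub direction:** the images showed the toppled tub's lid pointing away from the robot, not "more or less towards" it. I went by the images.
- **Camera offset:** the two cameras differed by 4–5 mm along x. I corrected this using the gripper's own contact positions.
- **Mate lid's yaw:** my readings ranged from 9° to 14°. I used 11.3°, which fitted.

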